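# Uncap the sensor modules and close up the housing

### The job

Build the sensor modules on the bench into the grey housing: take off every dust cap and set each cap level in a cell of its own in the shallow cap tray, seat every module flat and square in a pocket of the housing, then fit the lid on the housing and push it down firmly until it sits level all round. Some modules may come without a cap; leave the other things on the bench alone.

Things in the scene. Friction and masses are not known exactly. Their poses are not given: they have to be found in the camera images.
- module1: Optical sensor module, 150 g: flat dark steel base 64 (its x) by 46 (its y) by 12 mm high; centred on it a black square block 28 by 28 mm, 18 mm high (the place to grip, from 12 to 30 mm above the underside), and on that a round black lens 24 mm across and 10 mm high (to 40 mm). Origin: centre of the underside, z up. It is the same either way round (half turn).
- cap1: White plastic dust cap of module1; may be absent (that module then comes bare); 30 g: a round cup, 36 mm across outside and 26 mm high, open below, its top 4 mm thick. At the start it sits loosely over the lens, its rim resting on the square block (30 mm above the module's underside). Origin: centre of the cap, at half its height, z up out of the closed end.
- module2: Optical sensor module, 150 g: flat dark steel base 64 (its x) by 46 (its y) by 12 mm high; centred on it a black square block 28 by 28 mm, 18 mm high (the place to grip, from 12 to 30 mm above the underside), and on that a round black lens 24 mm across and 10 mm high (to 40 mm). Origin: centre of the underside, z up. It is the same either way round (half turn).
- cap2: White plastic dust cap of module2; may be absent (that module then comes bare); 30 g: a round cup, 36 mm across outside and 26 mm high, open below, its top 4 mm thick. At the start it sits loosely over the lens, its rim resting on the square block (30 mm above the module's underside). Origin: centre of the cap, at half its height, z up out of the closed end.
- module3: Optical sensor module, 150 g: flat dark steel base 64 (its x) by 46 (its y) by 12 mm high; centred on it a black square block 28 by 28 mm, 18 mm high (the place to grip, from 12 to 30 mm above the underside), and on that a round black lens 24 mm across and 10 mm high (to 40 mm). Origin: centre of the underside, z up. It is the same either way round (half turn).
- cap3: White plastic dust cap of module3; may be absent (that module then comes bare); 30 g: a round cup, 36 mm across outside and 26 mm high, open below, its top 4 mm thick. At the start it sits loosely over the lens, its rim resting on the square block (30 mm above the module's underside). Origin: centre of the cap, at half its height, z up out of the closed end.
- housing: Fixed grey open-topped box: outside 78 (its x) by 224 mm (its y), rim 54 mm above its origin, walls 5 mm. Floor 4 mm above the origin, with three pockets in a row centred at y = -62, 0, +62 mm (x = 0), each 68 (x) by 50 mm (y), full inside width in x; ribs and 20 mm end ledges between them stand 10 mm above the floor. Origin: centre of the underside, on the bench.
- lid: Loose grey lid of the housing, 250 g, on the bench: plate 84 (its x) by 230 (its y), 5 mm thick, over a plug 63 by 209 mm, 6 mm deep. On top, in the middle, a black grip bar 14 mm thick (x), 60 long (y), 28 high. Origin: centre of the plug's underside; plate 6 to 11 mm above it, bar top at 39 mm. Seated, its origin is 48 mm above the housing's. Same either way round.
- cap_tray: Fixed shallow dark steel tray for the caps, 54 (its x) by 156 mm (its y), 14 mm high, walls 4 mm, with three equal cells in a row along y, centred at y = -50.7, 0 and +50.7 mm, each about 46 mm square; floor 4 mm above its origin. A cap standing in a cell has its centre 17 mm above the tray's origin. Origin: centre of the underside, on the bench.
- screwdriver: Screwdriver lying on the bench beyond the housing; leave alone. Origin on the bench at its middle.
- spool: Metal wire spool, 56 mm across, 40 mm high, standing beyond the housing; leave alone. Origin: centre of its underside.
- fan_motor: Small dark motor on a foot, about 37 mm high, beyond the work; leave alone. Origin: centre of its underside.
Mind the look-alikes: they are no part of the job. What is shaped like the cap3 but brown is not meant. What is shaped like the module1 but pink is not meant.

How it is judged:
By the outcome, as a careful person would: the job done as asked, in the order asked, and still so for the second after the job is handed in, with the robot touching nothing.
Of cap1, cap2, cap3 only 2 to 3 are there at a start; the rules pass over those that are not, and their reading is None.
At some moment in a run one of module1, module2, module3, lid may be knocked a few centimetres aside while the robot is not near it.
Once in a run the grip may slacken for a moment while it holds something.
It also fails if it takes over 192 s, if anything falls off the work surface, if the arm or the gripper's body presses on something with over 40 N, if the wrist force passes 120 N, or if a joint passes its speed limit or range.

### The arm

A 7-joint arm with a two-finger parallel gripper is mounted at the origin on the work surface. World frame = base frame: x ahead of the robot, y to its left, z up, the work surface at z = 0. Lengths are in m, angles in rad, forces in N, time in s.
With the tool pointing down it reaches from about 0.4 to 0.85 m from the base axis. Payload 6.9 kg.
Tool frame: the origin (TCP) lies on the centre line of the jaws, within the pads' length; the fingertips stand 14 mm ahead of it and the grasp point (between the pads) lies 5 mm behind it; z points along the fingers, y is the line along which they close (so a half turn about z gives the same grasp; the last joint's range is limited). The gripper opens to 85 mm and grips with 20 to 120 N. Pads are 22 mm wide; open, the fingers measure 114 mm over their backs; the gripper's body (76 mm by 85 mm) begins 54 mm behind the grasp point. The pads swing forward as they close: fully open they stand 13 mm farther back than shut.
Start: joints at [-1.165, 0.507, -0.238, 1.5, 0.126, 1.149, -0.155], TCP at [0.185, 0.597, 0.245] pointing down, gripper open.
Joint ranges: [-3.08, 3.08], [-0.24, 2.05], [-1.43, 1.35], [0, 2.5], [-1.52, 4.66], [0.17, 1.96], [-2.89, 2.89]. Speed limits (rad/s): [2.39, 2.39, 3.14, 3.14, 3.14, 3.14, 3.14].

### API

Orientations are given as [roll, pitch, yaw] about the fixed x, y, z axes, in that order (R = Rz(yaw) Ry(pitch) Rx(roll)).
In Python, from cell import ctrl gives the robot as it stands.
- The arm moves only by the shell command python3 -m creep 'ROWS' [FORCE]. ROWS is JSON, a list of rows, each an object with "turn": the turn, a rotation vector about the tool's x, y, z scaled (see below), a list of three; "offset": the shift along the tool's x, y, z scaled (see below), a list of three; "hand": the opening, from 0 (shut) to 1 (fully open). In form: [{"turn": [rx, ry, rz], "offset": [x, y, z], "hand": hand}, ...]. A call has exactly 8 rows; each row is the pose to reach, as a shift and turn from the pose commanded when the call began, along the tool's axes at that moment; what a row does not reach only later rows make up. The controller multiplies each number of a shift by 0.15 m and each number of a turn by pi/2 rad. A row lasts 1/10 s, in which the tool goes at most 50 mm and 8.59 degrees, less where a joint would pass 70% of its speed; a pose out of reach is approached as far as the arm can. A call with a number of a shift or a turn outside -1 to 1 is refused whole. A call with a gripper value outside its range is refused whole. The fingers move at their own pace and stop on an object; FORCE is the grip in N (left out, the last holds). Time passes only in rows, so rows that repeat a pose let the fingers close, or fill a call up. It gives the time, the measured TCP pose, the force, the opening and the grip force at its end, in the units of the state.
- ctrl.get_state(): the state, without advancing time (a new reading comes with each control period).
- ctrl.read_camera(name): name is "scene" or "side" or "wrist"; returns the picture (480x640x3 uint8, red, green, blue); there is no depth.
- ctrl.get_calibration(name): a dict with "intrinsics" (3x3 intrinsics, pixels), "xyz" and "attitude" of the camera in the world. Camera axes: x right, y up, looking along -z (the intrinsics and any distortion apply to the point x, -y, -z); pixel columns grow to the right and rows downward; lengths in m; the calibration is good to about 2 mm. A picture is of the moment at which its call begins: read the wrist's pose just before it. get_calibration takes no time and is no camera call; for the wrist camera it gives the pose at the moment of the call.
- ctrl.hand_in(): hands the job in; it is judged then, once.
Trained networks look in the newest picture that a camera, given by its name, has taken for a name from the list of things; names that differ only in an ending like _2 or _b are one class to them, and where a whole thing is asked for, a point or a joint stands for the part that bears it (a point fixed in the world has none). Each returns a list of dicts, best first, with "p" (0 to 1); they miss things now and then, are a little off and sometimes report something else, mostly with a low value. They report only what shows in the picture. A call takes as long as a camera call. They do not tell look-alikes from the thing itself.
- ctrl.look_for(camera, thing): "centre" ([column, row] as shares, 0 to 1, of the picture: columns of its width, rows of its height, amid what is visible of it).
The state is a dict: "time_s": time; "q": joint angles; "qd": joint speeds; "joint_efforts": joint torques, N m; "position": TCP position; "tcp_rot": TCP orientation; "wrist_force": force on the tool from outside, world axes, zero at the start; "ft_torque": the same for the moment, N m; "width": opening from 0.0 (shut) to 1.0 (fully open); "grip_force": force on a finger pad.
Only numpy, scipy, OpenCV 4.12 (cv2) and the standard library are available. Lean on these libraries where they do the work, as an engineer would, in place of code of your own. Each camera call takes 0.05 s, during which the arm holds its last target. There are 200 camera calls.

## Working session

There is one attempt and no reset: what is moved stays moved. The work goes in short steps, Python scripts to look and compute and a shell command to move; the robot and the scene stay as the last step left them, time stands still between calls to the robot, and variables do not carry over. Pictures are saved under pics/ and viewed, at most 14 in all, crops included, and the job is handed in when it is done.

```bash
ls; mkdir -p pics; python3 - <<'E'
from cell import ctrl
import cv2,numpy as np
s=ctrl.get_state();print(s)
for n in("scene","side","wrist"):
    c=ctrl.get_calibration(n);print(n,c)
    im=ctrl.read_camera(n);cv2.imwrite(f"pics/{n}0.png",im[:,:,::-1])
E
```

```text
pics
{'time_s': 0.0, 'q': array([-1.16448919,  0.50833715, -0.23753307,  1.50112342,  0.12568142,
        1.14890799, -0.15480946]), 'qd': array([-0.00036906, -0.00135127, -0.00113654, -0.00095505, -0.00044703,
        0.00186015,  0.00032079]), 'joint_efforts': array([ 8.25671596e-04, -6.20601940e+01, -2.18662754e+00, -2.49670476e+01,
        1.27064457e-02,  1.14497365e-02, -8.32294660e-06]), 'position': array([0.18510528, 0.59646022, 0.24443361]), 'tcp_rot': array([-3.13980435e+00,  1.33217607e-05,  2.84079192e+00]), 'wrist_force': array([-0.12450065,  0.41357756,  0.41988226]), 'ft_torque': array([-0.00823638,  0.04795635,  0.00520808]), 'grip_force': 0.0, 'width': 1.0037458967917772}
scene {'intrinsics': array([[528.020645  ,   0.        , 322.12695123],
       [  0.        , 528.020645  , 247.12918715],
       [  0.        ,   0.        ,   1.        ]]), 'xyz': array([1.01555023, 0.36575374, 0.78519921]), 'attitude': array([6.88715300e-01, 3.34410690e-04, 2.23615409e+00])}
side {'intrinsics': array([[600.58861237,   0.        , 311.27745954],
       [  0.        , 600.58861237, 242.24794566],
       [  0.        ,   0.        ,   1.        ]]), 'xyz': array([ 0.11533617, -0.72378572,  0.67316161]), 'attitude': array([ 0.91902541, -0.02438237, -0.51241572])}
wrist {'intrinsics': array([[365.3766823 ,   0.        , 325.8708595 ],
       [  0.        , 365.3766823 , 235.78050344],
       [  0.        ,   0.        ,   1.        ]]), 'xyz': array([0.11460127, 0.61866624, 0.37304937]), 'attitude': array([-2.94943787e-01,  1.02725839e-03,  1.26962408e+00])}
```

View pics/scene0.png

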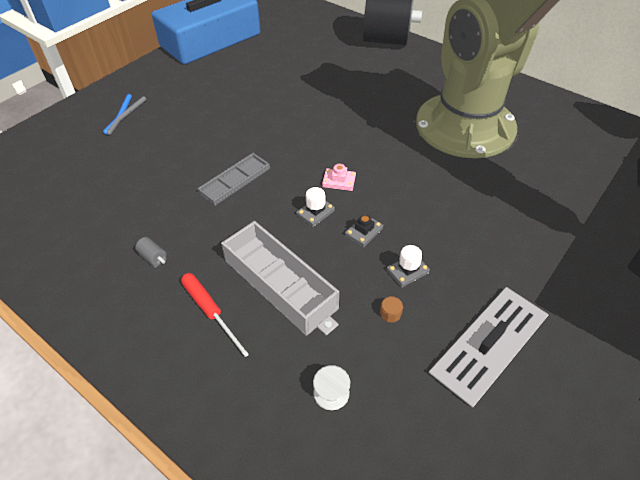

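View pics/side0.png

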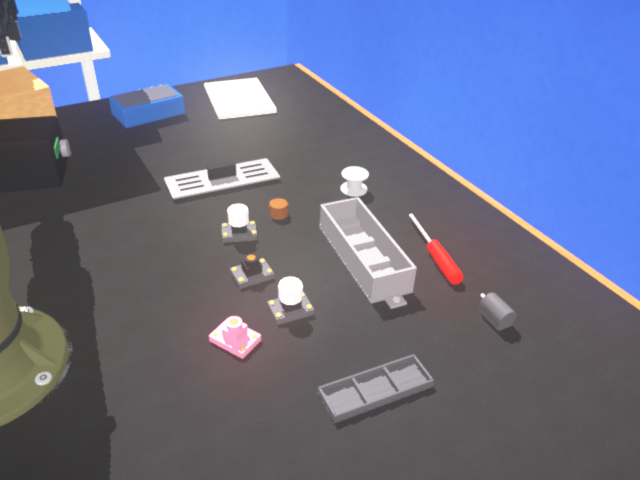

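Candidates in the scene picture. Modules: (315,205) capped, (364,229) bare and (409,265) capped; the pink one at (340,178) is a decoy. Caps: white ones at (315,198) and (410,258); the brown one at (392,310) is a decoy. The lid is at (490,345), the housing at (280,275) and the tray at (234,178).

```bash
cat > h.py <<'E'
from cell import ctrl
import cv2,numpy as np
from scipy.spatial.transform import Rotation as R
def cam(n,c=None):
    c=c or ctrl.get_calibration(n); return np.array(c["intrinsics"]),np.array(c["xyz"]),R.from_euler("xyz",c["attitude"]).as_matrix()
def proj(P,K,t,A):
    p=(np.atleast_2d(P)-t)@A*[1,-1,-1]; p=p@K.T; return p[:,:2]/p[:,2:]
def back(uv,z,K,t,A):
    uv=np.atleast_2d(uv); d=np.c_[uv,np.ones(len(uv))]@np.linalg.inv(K).T*[1,-1,-1]@A.T
    return t+d*((z-t[2])/d[:,2])[:,None]
def rect(im,C,z,x0,x1,y0,y1,s):
    "top-down view at height z: columns -> y decreasing (left=+y), rows -> x decreasing; s px per m"
    w,h=int((y1-y0)*s),int((x1-x0)*s)
    W=np.array([[x1,y1,z],[x1,y0,z],[x0,y0,z],[x0,y1,z]]);src=proj(W,*C).astype(np.float32)
    H=cv2.getPerspectiveTransform(src,np.float32([[0,0],[w,0],[w,h],[0,h]]))
    return cv2.warpPerspective(im,H,(w,h))
def pose():
    s=ctrl.get_state(); return s["position"],R.from_euler("xyz",s["tcp_rot"]).as_matrix(),s
def go(xyz,yaw=None):
    "units needed from here, tool straight down, y axis (closing) along world angle yaw mod pi"
    p,A,s=pose(); o=A.T@(np.array(xyz)-p)/0.15
    msg=f"off {np.round(o,3)}"
    if yaw is not None:
        best=None
        for k in (0,np.pi):
            y=np.array([np.cos(yaw+k),np.sin(yaw+k),0]);z=np.array([0,0,-1.]);T=np.c_[np.cross(y,z),y,z]
            rv=R.from_matrix(A.T@T).as_rotvec()/(np.pi/2)
            if best is None or np.linalg.norm(rv)<np.linalg.norm(best):best=rv
        msg+=f" turn {np.round(best,3)}"
    print(msg,"t",round(s["time_s"],2),"pos",np.round(p,4),"q7",round(s["q"][6],2),"w",round(s["width"],3),"g",round(s["grip_force"],1),"F",np.round(s["wrist_force"],1))
E
python3 - <<'E'
from h import *
Z=dict(module1=.02,cap1=.043,housing=.03,lid=.011,cap_tray=.01)
C={n:cam(n) for n in("scene","side")}
for t in Z:
    for n in C:
        for d in ctrl.look_for(n,t)[:5]:
            uv=np.array(d["centre"])*[640,480]; print(t,n,round(d["p"],2),uv.round(),back(uv,Z[t],*C[n])[0].round(3))
for n in C:
    im=cv2.imread(f"pics/{n}0.png"); cv2.imwrite(f"pics/{n}r.png",rect(im,C[n],.012,.25,.75,-.3,.45,1000))
a=cv2.imread("pics/sider.png");b=cv2.imread("pics/scener.png")
cv2.imwrite("pics/sider.png",a);
E
```

```text
module1 scene 0.97 [405. 274.] [0.479 0.133 0.02 ]
module1 scene 0.89 [338. 179.] [ 0.355 -0.111  0.02 ]
module1 scene 0.86 [314. 216.] [ 0.467 -0.085  0.02 ]
module1 scene 0.84 [363. 231.] [0.44  0.014 0.02 ]
module1 side 0.9 [250. 273.] [ 0.417 -0.011  0.02 ]
module1 side 0.85 [234. 337.] [ 0.335 -0.133  0.02 ]
module1 side 0.82 [240. 231.] [0.449 0.104 0.02 ]
module1 side 0.65 [288. 312.] [ 0.43  -0.124  0.02 ]
cap1 scene 0.96 [393. 309.] [0.568 0.163 0.043]
cap1 scene 0.84 [411. 256.] [0.454 0.127 0.043]
cap1 scene 0.64 [316. 204.] [ 0.456 -0.089  0.043]
cap1 side 0.72 [294. 292.] [ 0.447 -0.111  0.043]
cap1 side 0.71 [275. 209.] [0.524 0.11  0.043]
cap1 side 0.6 [233. 213.] [0.449 0.131 0.043]
cap1 side 0.57 [290. 313.] [ 0.421 -0.149  0.043]
housing scene 0.87 [283. 277.] [ 0.623 -0.031  0.03 ]
housing scene 0.44 [412. 256.] [0.441 0.123 0.03 ]
housing scene 0.24 [236. 178.] [ 0.492 -0.273  0.03 ]
housing side 0.63 [369. 248.] [ 0.625 -0.058  0.03 ]
lid scene 0.62 [486. 347.] [0.515 0.314 0.011]
lid side 0.79 [221. 179.] [0.495 0.304 0.011]
cap_tray scene 0.6 [232. 178.] [ 0.481 -0.298  0.01 ]
cap_tray side 0.55 [377. 388.] [ 0.473 -0.306  0.01 ]
cap_tray side 0.5 [220. 179.] [0.494 0.304 0.01 ]
```

View pics/scener.png

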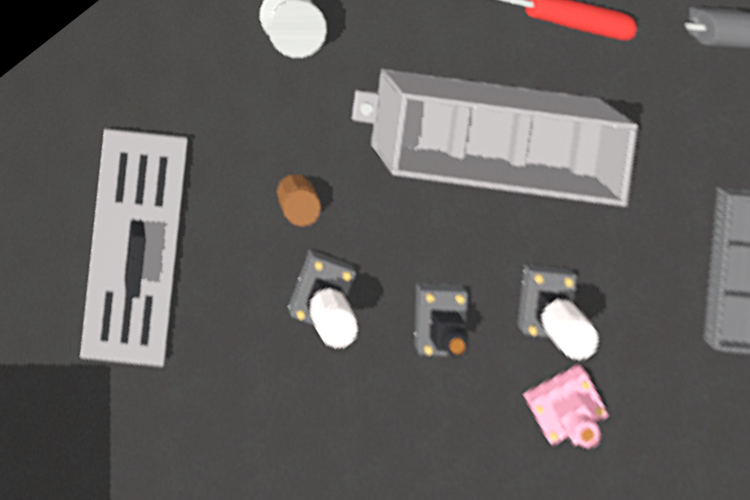

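The rectified view shows capped modules at about (325,297) and (548,302), the bare one at about (441,320), the lid centred at (134,247), and the housing and tray to the right. The pink and brown decoys are clearly separate from these. Next I'll move over the modules.

```bash
python3 -c "
from h import *
go([.46,.02,.30],np.pi/2)
c=cam('wrist');p,A,s=pose();print('cam in tool',A.T@(c[1]-p)); print((A.T@c[2]).round(3))
"
```

```text
off [-2.889 -3.131 -0.365] turn [-0.    -0.    -0.191] t 0.65 pos [0.1852 0.5969 0.2453] q7 -0.15 w 1.006 g 0.0 F [ 0.4  0.1 -0.3]
cam in tool [ 7.39106301e-02  6.48649570e-05 -1.28560935e-01]
[[-0.     0.957  0.291]
 [ 1.     0.001 -0.   ]
 [-0.001  0.291 -0.957]]
```

```bash

python3 -m creep '[{"turn":[0,0,0],"offset":[-0.25,-0.25,-0.05],"hand":1},{"turn":[0,0,0],"offset":[-0.5,-0.5,-0.1],"hand":1},{"turn":[0,0,0],"offset":[-0.7,-0.75,-0.12],"hand":1},{"turn":[0,0,0],"offset":[-0.96,-1,-0.12],"hand":1},{"turn":[0,0,0],"offset":[-0.96,-1,-0.12],"hand":1},{"turn":[0,0,0],"offset":[-0.96,-1,-0.12],"hand":1},{"turn":[0,0,0],"offset":[-0.96,-1,-0.12],"hand":1},{"turn":[0,0,0],"offset":[-0.96,-1,-0.12],"hand":1}]'
python3 -m creep '[{"turn":[0,0,0],"offset":[-0.25,-0.25,-0.05],"hand":1},{"turn":[0,0,0],"offset":[-0.5,-0.5,-0.1],"hand":1},{"turn":[0,0,0],"offset":[-0.7,-0.75,-0.12],"hand":1},{"turn":[0,0,0],"offset":[-0.96,-1,-0.12],"hand":1},{"turn":[0,0,0],"offset":[-0.96,-1,-0.12],"hand":1},{"turn":[0,0,0],"offset":[-0.96,-1,-0.12],"hand":1},{"turn":[0,0,0],"offset":[-0.96,-1,-0.12],"hand":1},{"turn":[0,0,0],"offset":[-0.96,-1,-0.12],"hand":1}]'
python3 -m creep '[{"turn":[0,0,0],"offset":[-0.25,-0.25,-0.05],"hand":1},{"turn":[0,0,0],"offset":[-0.5,-0.5,-0.1],"hand":1},{"turn":[0,0,-0.05],"offset":[-0.7,-0.75,-0.12],"hand":1},{"turn":[0,0,-0.1],"offset":[-0.96,-1,-0.12],"hand":1},{"turn":[0,0,-0.19],"offset":[-0.96,-1,-0.12],"hand":1},{"turn":[0,0,-0.19],"offset":[-0.96,-1,-0.12],"hand":1},{"turn":[0,0,-0.19],"offset":[-0.96,-1,-0.12],"hand":1},{"turn":[0,0,-0.19],"offset":[-0.96,-1,-0.12],"hand":1}]'
python3 - <<'E'
from h import *
go([.46,.02,.30],np.pi/2)
c=cam("wrist");im=ctrl.read_camera("wrist")[:,:,::-1].copy();cv2.imwrite("pics/w1.png",im);np.savez("pics/w1.npz",*c)
E
```

```text
time_s: 1.45
position: [0.2771, 0.4127, 0.2632]
tcp_rot: [3.141, -0.001, 2.843]
wrist_force: [-0.1, -0.3, -1.0]
width: 1.001
grip_force: 0.0
time_s: 2.25
position: [0.3705, 0.2272, 0.2811]
tcp_rot: [3.141, -0.001, 2.845]
wrist_force: [-0.1, 0.4, 0.5]
width: 1.0
grip_force: 0.0
time_s: 3.05
position: [0.4639, 0.0413, 0.2992]
tcp_rot: [3.141, -0.001, 3.14]
wrist_force: [0.1, -0.4, 0.6]
width: 1.002
grip_force: 0.0
off [ 0.026 -0.142 -0.006] turn [ 0.    -0.    -0.001] t 3.05 pos [0.4639 0.0413 0.2992] q7 1.43 w 1.002 g 0.0 F [ 0.1 -0.4  0.6]
```

View pics/w1.png

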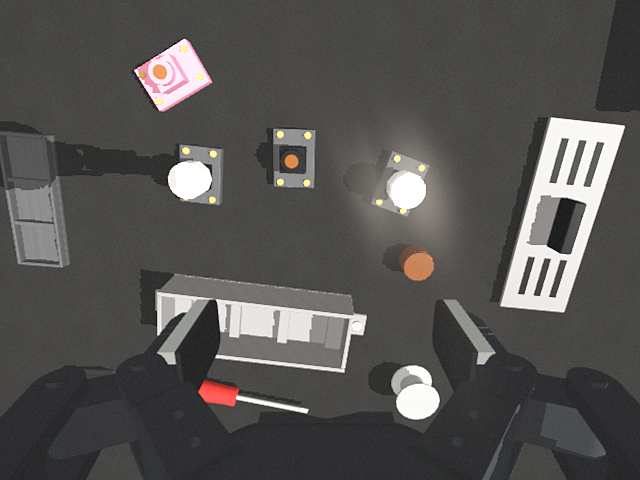

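The wrist view shows everything:
- Caps at (190,180) and (406,189), bare module at (292,158).
- Lid centred near (562,214), housing near (255,325), tray near (35,200).
- Pink decoy at (172,75) and brown decoy at (418,264).

Now the numbers.

```bash
python3 - <<'E'
from h import *
im=cv2.imread("pics/w1.png");d=np.load("pics/w1.npz");C=(d["arr_0"],d["arr_1"],d["arr_2"])
hsv=cv2.cvtColor(im,cv2.COLOR_BGR2HSV)
def blobs(m,a0,a1):
    n,_,st,ce=cv2.connectedComponentsWithStats(m.astype(np.uint8)); return [(st[i,4],ce[i]) for i in range(1,n) if a0<=st[i,4]<=a1]
g=(hsv[...,0]>17)&(hsv[...,0]<32)&(hsv[...,1]>100)&(hsv[...,2]>90)
for a,c in blobs(g,8,200): print("gold",a,c.round(1),back(c,.0125,*C)[0].round(4)[:2])
w=(im.min(2)>190)&(hsv[...,1]<40)
for a,c in blobs(w,300,4000): print("white",a,c.round(1),back(c,.056,*C)[0].round(4)[:2])
# lid
n,l,st,ce=cv2.connectedComponentsWithStats(((im.min(2)>120)&(hsv[...,1]<40)).astype(np.uint8))
k=l[150,560]if l[150,560] else l[125,560]
ys,xs=np.where(l==k);P=back(np.c_[xs,ys],.011,*C)[:,:2]
print("lid",cv2.minAreaRect((P*1000).astype(np.float32)))
a=rect(im,C,.054,.52,.68,-.17,.13,2500);b=rect(im,C,.014,.38,.56,-.34,-.22,2500)
cv2.imwrite("pics/hr.png",a);cv2.imwrite("pics/tr.png",b)
out=np.zeros((400,750,3),np.uint8);out[:a.shape[0],:a.shape[1]]=a;cv2.imwrite("pics/hr.png",out)
E
```

```text
gold 24 [183.2  48.3] [ 0.3145 -0.1044]
gold 32 [141.8  74.1] [ 0.3388 -0.1505]
gold 19 [199.3  76.4] [ 0.3411 -0.0906]
gold 17 [158.8 101.2] [ 0.3654 -0.1363]
gold 13 [279.2 134.9] [ 0.4005 -0.0092]
gold 9 [305.6 135.7] [0.4013 0.0197]
gold 23 [185.6 150. ] [ 0.4164 -0.1135]
gold 21 [212.7 153. ] [ 0.4197 -0.0838]
gold 10 [278.3 182. ] [ 0.4521 -0.0122]
gold 15 [306.3 182.8] [0.4531 0.0195]
gold 19 [211.9 199.1] [ 0.4716 -0.0895]
white 1819 [176.1  74.5] [ 0.3446 -0.0984]
white 1286 [189.1 179.2] [ 0.4425 -0.097 ]
white 1109 [406.7 189.6] [0.4536 0.1245]
white 580 [174.  305.5] [ 0.5846 -0.1299]
white 3572 [279.6 326.3] [ 0.6114 -0.0118]
white 1455 [417.9 396. ] [0.7087 0.1542]
lid ((500.67327880859375, 315.1470947265625), (84.3094253540039, 229.8805694580078), 83.9167251586914)
```

View pics/hr.png

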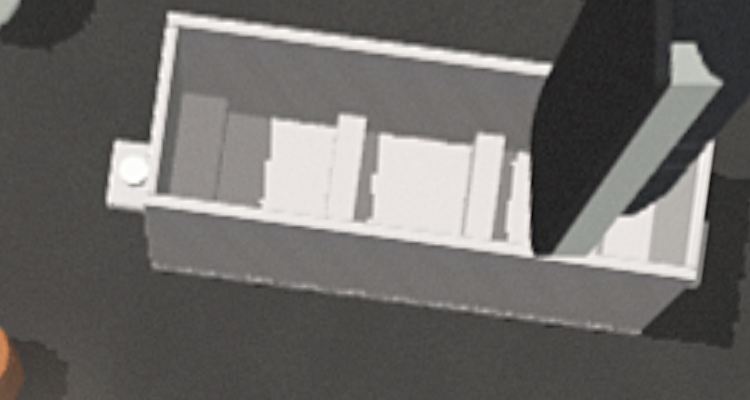

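View pics/tr.png

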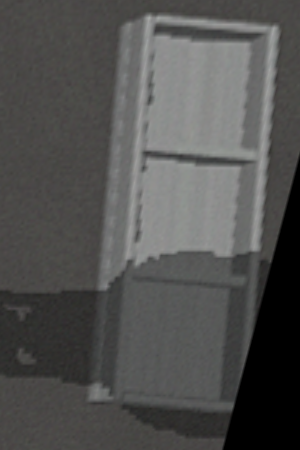

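Measured positions:

| Thing | x, y (m) | Angle |
|---|---|---|
| Module A (cap 1) | .444, −.1015 | closing yaw 83.7° |
| Module B (bare) | .427, .0045 | closing yaw about 88.5° |
| Module C (cap 2) | .4535, .126 | closing yaw 69° |
| Tray centre | .4744, −.2988 | row axis −5.6° |
| Housing centre | .621, −.043 | y axis about 82.4° |
| Lid | .5007, .315 | long axis −6° |

The cap I'm reaching for is the white one at wrist pixel (190,180). Its close crop comes from w1, and in the same step I move above it.

```bash

python3 -m creep '[{"turn":[0,0,0],"offset":[0.03,-0.25,0.2],"hand":0.8},{"turn":[0,0,0],"offset":[0.07,-0.5,0.45],"hand":0.8},{"turn":[0,0,0],"offset":[0.1,-0.75,0.7],"hand":0.8},{"turn":[0,0,0],"offset":[0.14,-0.94,0.95],"hand":0.8},{"turn":[0,0,0],"offset":[0.14,-0.94,1],"hand":0.8},{"turn":[0,0,0],"offset":[0.14,-0.94,1],"hand":0.8},{"turn":[0,0,0],"offset":[0.14,-0.94,1],"hand":0.8},{"turn":[0,0,0],"offset":[0.14,-0.94,1],"hand":0.8}]' 25
python3 - <<'E'
from h import *
go([.4435,-.1,.058])
im=cv2.imread("pics/w1.png")[100:240,130:450];cv2.imwrite("pics/crop.png",cv2.resize(im,None,fx=2.2,fy=2.2,interpolation=cv2.INTER_CUBIC))
c=cam("wrist");im=ctrl.read_camera("wrist")[:,:,::-1].copy();cv2.imwrite("pics/w2.png",im);np.savez("pics/w2.npz",*c)
E
```

```text
time_s: 3.9
position: [0.4444, -0.1003, 0.1506]
tcp_rot: [3.141, 0.003, 3.142]
wrist_force: [0.5, -0.4, 0.1]
width: 0.799
grip_force: 0.0
off [0.008 0.002 0.617] t 3.9 pos [ 0.4444 -0.1003  0.1506] q7 1.78 w 0.799 g 0.0 F [ 0.5 -0.4  0.1]
```

View pics/crop.png

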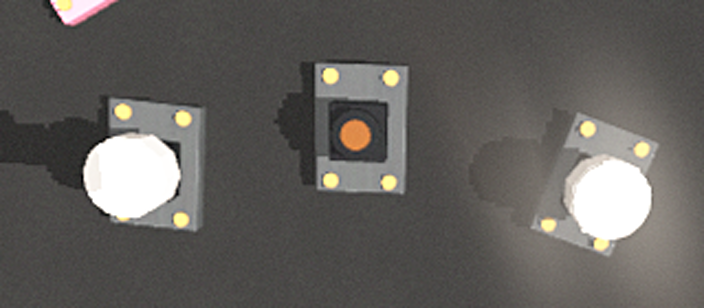

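View pics/w2.png

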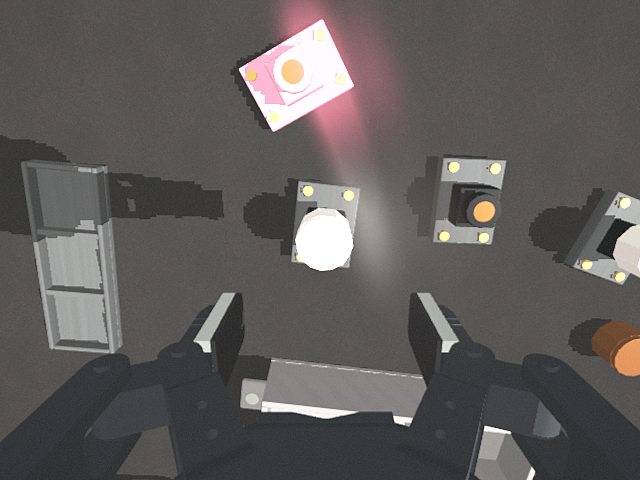

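The crop and the new view confirm it: the white cap at (324,239) sits on the dark module, and the whole tray shows at left. I'll refine the numbers, then descend and grip.

```bash

python3 - <<'E'
from h import *
d=np.load("pics/w2.npz");C=(d["arr_0"],d["arr_1"],d["arr_2"])
print("tray",back([[23,161],[106,166],[50,349],[112,349]],.014,*C)[:,:2].round(4))
print("A",back([[308,191],[348,195]],.0125,*C)[:,:2].round(4))
print("B",back([[454,167],[495,169],[444,236],[484,238]],.0125,*C)[:,:2].round(4))
print("cap",back([[324,239]],.05,*C)[:,:2].round(4))
E
python3 -m creep '[{"turn":[0,0,0],"offset":[0,0,0.2],"hand":0.8},{"turn":[0,0,0],"offset":[0,0,0.4],"hand":0.8},{"turn":[0,0,0],"offset":[0.01,0,0.55],"hand":0.8},{"turn":[0,0,0],"offset":[0.01,0,0.61],"hand":0.8},{"turn":[0,0,0],"offset":[0.01,0,0.61],"hand":0.8},{"turn":[0,0,0],"offset":[0.01,0,0.61],"hand":0},{"turn":[0,0,0],"offset":[0.01,0,0.61],"hand":0},{"turn":[0,0,0],"offset":[0.01,0,0.61],"hand":0}]' 25
python3 -m creep '[{"turn":[0,0,0],"offset":[0,0,0],"hand":0},{"turn":[0,0,0],"offset":[0,0,0],"hand":0},{"turn":[0,0,0],"offset":[0,0,-0.05],"hand":0},{"turn":[0,0,0],"offset":[0,0,-0.1],"hand":0},{"turn":[0,0,0],"offset":[0,0,-0.2],"hand":0},{"turn":[0,0,0],"offset":[0,0,-0.35],"hand":0},{"turn":[0,0,0],"offset":[0,0,-0.4],"hand":0},{"turn":[0,0,0],"offset":[0,0,-0.4],"hand":0}]'
```

```text
tray [[ 0.3956 -0.3161]
 [ 0.3991 -0.2576]
 [ 0.5505 -0.3312]
 [ 0.5505 -0.2794]]
A [[ 0.4175 -0.1133]
 [ 0.4205 -0.0839]]
B [[ 0.4001 -0.0078]
 [ 0.4016  0.022 ]
 [ 0.4522 -0.0101]
 [ 0.4538  0.0207]]
cap [[ 0.4427 -0.1015]]
time_s: 4.75
position: [0.4426, -0.1019, 0.0591]
tcp_rot: [-3.141, 0.003, 3.139]
wrist_force: [0.2, 0.8, 6.5]
width: 0.414
grip_force: 24.2
time_s: 5.55
position: [0.4424, -0.102, 0.1192]
tcp_rot: [-3.141, 0.003, 3.139]
wrist_force: [-0.1, -0.7, 0.4]
width: 0.413
grip_force: 25.0
```

```bash

python3 -m creep '[{"turn":[0,0,0],"offset":[-0.1,-0.2,0],"hand":0},{"turn":[0,0,0],"offset":[-0.25,-0.45,0],"hand":0},{"turn":[0,0,0],"offset":[-0.4,-0.75,0],"hand":0},{"turn":[0,0,0],"offset":[-0.55,-1,0],"hand":0},{"turn":[0,0,0],"offset":[-0.55,-1,0],"hand":0},{"turn":[0,0,0],"offset":[-0.55,-1,0],"hand":0},{"turn":[0,0,0],"offset":[-0.55,-1,0],"hand":0},{"turn":[0,0,0],"offset":[-0.55,-1,0],"hand":0}]'
python3 -m creep '[{"turn":[0,0,0],"offset":[0,-0.17,0],"hand":0},{"turn":[0,0,0],"offset":[0,-0.33,0.05],"hand":0},{"turn":[0,0,0],"offset":[0,-0.33,0.15],"hand":0},{"turn":[0,0,0],"offset":[0,-0.33,0.3],"hand":0},{"turn":[0,0,0],"offset":[0,-0.33,0.3],"hand":0},{"turn":[0,0,0],"offset":[0,-0.33,0.3],"hand":0},{"turn":[0,0,0],"offset":[0,-0.33,0.3],"hand":0},{"turn":[0,0,0],"offset":[0,-0.33,0.3],"hand":0}]'
python3 - <<'E'
from h import *
go([.5245,-.302,.034])
c=cam("wrist");im=ctrl.read_camera("wrist")[:,:,::-1].copy();cv2.imwrite("pics/w3.png",im);np.savez("pics/w3.npz",*c)
E
```

```text
time_s: 6.35
position: [0.5233, -0.2504, 0.1175]
tcp_rot: [3.141, -0.001, 3.141]
wrist_force: [-0.7, -0.4, 0.6]
width: 0.416
grip_force: 25.1
time_s: 7.15
position: [0.5243, -0.3015, 0.074]
tcp_rot: [-3.141, 0.002, 3.14]
wrist_force: [-0.1, -0.6, -0.2]
width: 0.412
grip_force: 25.1
off [-0.001 -0.003  0.267] t 7.15 pos [ 0.5243 -0.3015  0.074 ] q7 2.09 w 0.412 g 25.1 F [-0.1 -0.6 -0.2]
```

View pics/w3.png

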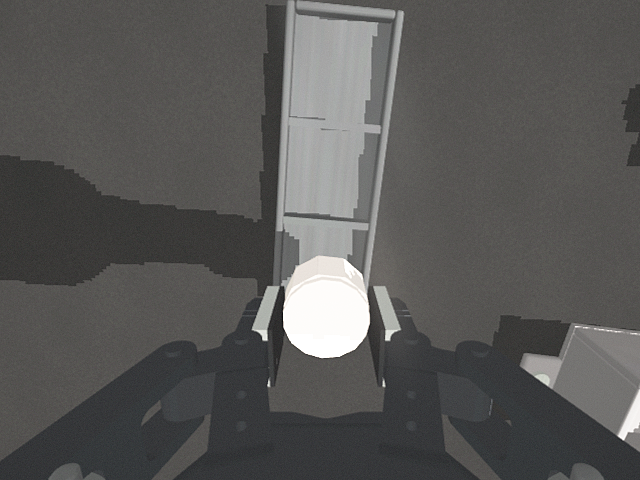

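The cap (325,310) is held over the far cell, and the dividers show at rows ~125 and ~220. I'll check the far cell against them.

```bash

python3 - <<'E'
from h import *
d=np.load("pics/w3.npz");C=(d["arr_0"],d["arr_1"],d["arr_2"])
P=back([[287,121],[384,130],[280,217],[374,226]],.014,*C)[:,:2]
print(P.round(4)); a=P[:2].mean(0);b=P[2:].mean(0);u=(b-a)/np.linalg.norm(b-a);print(np.linalg.norm(b-a),u,b+u*.0254,(a+b)/2)
E
```

```text
[[ 0.4487 -0.3205]
 [ 0.453  -0.2726]
 [ 0.4973 -0.3258]
 [ 0.5024 -0.2757]]
0.04914621656428343 [ 0.99625201 -0.08649817] [ 0.52512979 -0.30295889] [ 0.47534398 -0.29863631]
```

Agrees within 1.5 mm, so I'll lower, release and retreat.

```bash

python3 -m creep '[{"turn":[0,0,0],"offset":[0,-0.01,0.1],"hand":0},{"turn":[0,0,0],"offset":[0,-0.01,0.2],"hand":0},{"turn":[0,0,0],"offset":[0,-0.01,0.25],"hand":0},{"turn":[0,0,0],"offset":[0,-0.01,0.26],"hand":0},{"turn":[0,0,0],"offset":[0,-0.01,0.26],"hand":0},{"turn":[0,0,0],"offset":[0,-0.01,0.26],"hand":0},{"turn":[0,0,0],"offset":[0,-0.01,0.26],"hand":0.7},{"turn":[0,0,0],"offset":[0,-0.01,0.26],"hand":0.7}]'
python3 -m creep '[{"turn":[0,0,0],"offset":[0,0,0],"hand":0.8},{"turn":[0,0,0],"offset":[0,0,-0.05],"hand":0.8},{"turn":[0,0,0],"offset":[0,0,-0.25],"hand":0.8},{"turn":[0,0,0],"offset":[0,0,-0.5],"hand":0.8},{"turn":[0,0,0],"offset":[0,0.25,-0.7],"hand":0.8},{"turn":[0,0,0],"offset":[0,0.5,-0.7],"hand":0.8},{"turn":[0,0,0],"offset":[0.1,0.8,-0.7],"hand":0.8},{"turn":[0,0,0],"offset":[0.2,1,-0.7],"hand":0.8}]'
python3 - <<'E'
from h import *
go([.4535,.125,.12])
c=cam("wrist");im=ctrl.read_camera("wrist")[:,:,::-1].copy();cv2.imwrite("pics/w4.png",im);np.savez("pics/w4.npz",*c)
print([ (d["p"],np.array(d["centre"])*[640,480]) for d in ctrl.look_for("wrist","cap1")])
E
```

```text
time_s: 8.0
position: [0.524, -0.3032, 0.0343]
tcp_rot: [-3.141, 0.001, 3.139]
wrist_force: [0.2, -0.2, 0.3]
width: 0.699
grip_force: 0.0
time_s: 8.8
position: [0.4939, -0.1497, 0.1396]
tcp_rot: [3.141, 0.001, -3.141]
wrist_force: [0.4, -0.2, 0.6]
width: 0.8
grip_force: 0.0
off [0.269 1.831 0.132] t 8.8 pos [ 0.4939 -0.1497  0.1396] q7 1.86 w 0.8 g 0.0 F [ 0.4 -0.2  0.6]
[(0.96, array([116.992, 274.32 ])), (0.43, array([391.168, 159.792]))]
```

```bash

python3 -m creep '[{"turn":[0,0,0],"offset":[0.03,0.25,0],"hand":0.8},{"turn":[0,0,0],"offset":[0.07,0.5,0],"hand":0.8},{"turn":[0,0,0],"offset":[0.1,0.75,0],"hand":0.8},{"turn":[0,0,0],"offset":[0.14,0.92,0],"hand":0.8},{"turn":[0,0,0],"offset":[0.14,0.92,0],"hand":0.8},{"turn":[0,0,0],"offset":[0.14,0.92,0],"hand":0.8},{"turn":[0,0,0],"offset":[0.14,0.92,0],"hand":0.8},{"turn":[0,0,0],"offset":[0.14,0.92,0],"hand":0.8}]'
python3 -m creep '[{"turn":[0,0,0],"offset":[0.03,0.25,0],"hand":0.8},{"turn":[0,0,0],"offset":[0.07,0.5,0],"hand":0.8},{"turn":[0,0,0],"offset":[0.1,0.75,0],"hand":0.8},{"turn":[0,0,0],"offset":[0.13,0.91,0],"hand":0.8},{"turn":[0,0,0],"offset":[0.13,0.91,0],"hand":0.8},{"turn":[0,0,0],"offset":[0.13,0.91,0],"hand":0.8},{"turn":[0,0,0],"offset":[0.13,0.91,0],"hand":0.8},{"turn":[0,0,0],"offset":[0.13,0.91,0],"hand":0.8}]'
python3 - <<'E'
from h import *
go([.4535,.125,.058])
c=cam("wrist");im=ctrl.read_camera("wrist")[:,:,::-1].copy();cv2.imwrite("pics/w5.png",im);np.savez("pics/w5.npz",*c)
w=(im.min(2)>190).astype(np.uint8);n,_,st,ce=cv2.connectedComponentsWithStats(w)
for i in range(1,n):
    if st[i,4]>300: print(st[i],ce[i].round(),back(ce[i],.05,*c)[0].round(4))
hsv=cv2.cvtColor(im,cv2.COLOR_BGR2HSV);g=(hsv[...,0]>17)&(hsv[...,0]<32)&(hsv[...,1]>60)&(hsv[...,2]>90)
n,_,st,ce=cv2.connectedComponentsWithStats(g.astype(np.uint8))
for i in range(1,n):
    if 15<st[i,4]<200: print("gold",st[i,4],ce[i].round(),back(ce[i],.0125,*c)[0].round(4)[:2])
E
```

```text
time_s: 9.7
position: [0.4737, -0.0164, 0.1389]
tcp_rot: [-3.141, 0.0, 3.137]
wrist_force: [-0.5, 0.4, 0.1]
width: 0.801
grip_force: 0.0
time_s: 10.5
position: [0.4545, 0.1201, 0.1388]
tcp_rot: [-3.141, 0.0, 3.137]
wrist_force: [0.1, -0.1, 0.0]
width: 0.796
grip_force: 0.0
off [0.007 0.033 0.539] t 10.5 pos [0.4545 0.1201 0.1388] q7 1.29 w 0.796 g 0.0 F [ 0.1 -0.1  0. ]
[  506   127   134   262 13295] [584. 243.] [0.4521 0.2817 0.05  ]
[ 306  213   59   67 2952] [335. 248.] [0.4545 0.1261 0.05  ]
[138 426  36  29 413] [156. 438.] [ 0.6037 -0.0073  0.05  ]
gold 103 [136. 155.] [ 0.3996 -0.0089]
gold 102 [180. 156.] [0.4007 0.0211]
gold 108 [ 34. 186.] [ 0.4202 -0.0839]
gold 86 [326. 192.] [0.4261 0.1206]
gold 85 [366. 206.] [0.4364 0.1489]
gold 93 [145. 228.] [ 0.4517 -0.0107]
gold 90 [187. 230.] [0.4528 0.0192]
gold 63 [  3. 251.] [ 0.4685 -0.1184]
gold 92 [ 42. 255.] [ 0.472 -0.09 ]
gold 73 [302. 258.] [0.475  0.1023]
```

```bash

python3 -m creep '[{"turn":[0,0,0],"offset":[0,0.03,0.2],"hand":0.8},{"turn":[0,0,0],"offset":[0,0.03,0.4],"hand":0.8},{"turn":[0,0,0],"offset":[0,0.03,0.5],"hand":0.8},{"turn":[0,0,0],"offset":[0,0.03,0.53],"hand":0.8},{"turn":[0,0,0],"offset":[0,0.03,0.53],"hand":0.8},{"turn":[0,0,0],"offset":[0,0.03,0.53],"hand":0},{"turn":[0,0,0],"offset":[0,0.03,0.53],"hand":0},{"turn":[0,0,0],"offset":[0,0.03,0.53],"hand":0}]' 25
python3 -m creep '[{"turn":[0,0,0],"offset":[0,0,0],"hand":0},{"turn":[0,0,0],"offset":[0,0,0],"hand":0},{"turn":[0,0,0],"offset":[0,0,-0.05],"hand":0},{"turn":[0,0,0],"offset":[0,0,-0.1],"hand":0},{"turn":[0,0,0],"offset":[0,0,-0.3],"hand":0},{"turn":[0,0,0],"offset":[0,-0.1,-0.45],"hand":0},{"turn":[0,0,0],"offset":[0,-0.4,-0.45],"hand":0},{"turn":[0,0,0],"offset":[0,-0.7,-0.45],"hand":0}]'
python3 -m creep '[{"turn":[0,0,0],"offset":[0,-0.25,0],"hand":0},{"turn":[0,0,0],"offset":[0,-0.5,0],"hand":0},{"turn":[0,0,0],"offset":[0,-0.75,0],"hand":0},{"turn":[0,0,0],"offset":[0,-1,0],"hand":0},{"turn":[0,0,0],"offset":[0,-1,0],"hand":0},{"turn":[0,0,0],"offset":[0,-1,0],"hand":0},{"turn":[0,0,0],"offset":[0,-1,0],"hand":0},{"turn":[0,0,0],"offset":[0,-1,0],"hand":0}]'
python3 -m creep '[{"turn":[0,0,0],"offset":[0,-0.25,0],"hand":0},{"turn":[0,0,0],"offset":[-0.05,-0.5,0],"hand":0},{"turn":[0,0,0],"offset":[-0.1,-0.75,0],"hand":0},{"turn":[0,0,0],"offset":[-0.13,-1,0],"hand":0},{"turn":[0,0,0],"offset":[-0.13,-1,0],"hand":0},{"turn":[0,0,0],"offset":[-0.13,-1,0],"hand":0},{"turn":[0,0,0],"offset":[-0.13,-1,0],"hand":0},{"turn":[0,0,0],"offset":[-0.13,-1,0],"hand":0}]'
python3 -c "
from h import *
go([.475,-.2985,.034])"
```

```text
time_s: 11.35
position: [0.4548, 0.1262, 0.0603]
tcp_rot: [3.141, 0.002, 3.139]
wrist_force: [-1.3, -0.1, 5.6]
width: 0.41
grip_force: 24.4
time_s: 12.15
position: [0.4546, 0.0209, 0.1284]
tcp_rot: [3.141, 0.003, -3.141]
wrist_force: [1.4, -0.9, -1.1]
width: 0.409
grip_force: 25.2
time_s: 12.95
position: [0.4537, -0.1274, 0.127]
tcp_rot: [3.141, 0.0, 3.142]
wrist_force: [-0.4, 0.4, -0.6]
width: 0.407
grip_force: 25.2
time_s: 13.75
position: [0.473, -0.277, 0.1268]
tcp_rot: [3.141, -0.0, -3.141]
wrist_force: [0.2, 1.0, -0.2]
width: 0.409
grip_force: 25.2
off [-0.013 -0.144  0.619] t 13.75 pos [ 0.473  -0.277   0.1268] q7 2.09 w 0.409 g 25.2 F [ 0.2  1.  -0.2]
```

```bash

python3 -m creep '[{"turn":[0,0,0],"offset":[-0.01,-0.14,0.2],"hand":0},{"turn":[0,0,0],"offset":[-0.01,-0.14,0.4],"hand":0},{"turn":[0,0,0],"offset":[-0.01,-0.14,0.55],"hand":0},{"turn":[0,0,0],"offset":[-0.01,-0.14,0.61],"hand":0},{"turn":[0,0,0],"offset":[-0.01,-0.14,0.61],"hand":0},{"turn":[0,0,0],"offset":[-0.01,-0.14,0.61],"hand":0},{"turn":[0,0,0],"offset":[-0.01,-0.14,0.61],"hand":0.7},{"turn":[0,0,0],"offset":[-0.01,-0.14,0.61],"hand":0.7}]'
python3 -m creep '[{"turn":[0,0,0],"offset":[0,0,0],"hand":0.8},{"turn":[0,0,0],"offset":[0,0,-0.05],"hand":0.8},{"turn":[0,0,0],"offset":[0,0,-0.25],"hand":0.8},{"turn":[0,0,0],"offset":[0,0,-0.5],"hand":0.8},{"turn":[0,0,0],"offset":[0.05,0.25,-0.7],"hand":0.8},{"turn":[0,0,0],"offset":[0.1,0.5,-0.7],"hand":0.8},{"turn":[0,0,0],"offset":[0.2,0.8,-0.7],"hand":0.8},{"turn":[0,0,0.07],"offset":[0.2,1,-0.7],"hand":0.8}]'
python3 - <<'E'
from h import *
c=cam("wrist");im=ctrl.read_camera("wrist")[:,:,::-1].copy();cv2.imwrite("pics/w6.png",im);np.savez("pics/w6.npz",*c)
hsv=cv2.cvtColor(im,cv2.COLOR_BGR2HSV);g=(hsv[...,0]>17)&(hsv[...,0]<32)&(hsv[...,1]>60)&(hsv[...,2]>90)
n,_,st,ce=cv2.connectedComponentsWithStats(g.astype(np.uint8))
for i in range(1,n):
    if 15<st[i,4]<300: print("gold",st[i,4],ce[i].round(),back(ce[i],.0125,*c)[0].round(4)[:2])
go([.444,-.1015,.025],np.radians(83.7))
E
```

```text
time_s: 14.55
position: [0.4746, -0.2999, 0.036]
tcp_rot: [-3.141, 0.001, 3.14]
wrist_force: [0.6, -0.5, 0.2]
width: 0.696
grip_force: 0.0
time_s: 15.35
position: [0.4424, -0.1473, 0.1411]
tcp_rot: [3.141, -0.001, 3.029]
wrist_force: [0.7, -0.0, -0.4]
width: 0.803
grip_force: 0.0
gold 33 [373.  29.] [ 0.3151 -0.1028]
gold 36 [304.  79.] [ 0.3392 -0.1494]
gold 28 [331. 120.] [ 0.366  -0.1352]
gold 48 [564. 145.] [0.4003 0.0215]
gold 71 [521. 150.] [ 0.4004 -0.007 ]
gold 97 [371. 191.] [ 0.4174 -0.1122]
gold 98 [413. 192.] [ 0.421  -0.0822]
gold 78 [558. 220.] [0.4539 0.0212]
gold 105 [516. 223.] [ 0.4528 -0.0088]
gold 83 [368. 260.] [ 0.4692 -0.1184]
gold 84 [408. 261.] [ 0.4729 -0.0884]
off [0.028 0.268 0.774] turn [ 0.003 -0.001 -0.005] t 15.4 pos [ 0.4436 -0.1423  0.141 ] q7 1.77 w 0.804 g 0.0 F [-1.3  4.9 -1.2]
```

View pics/w6.png

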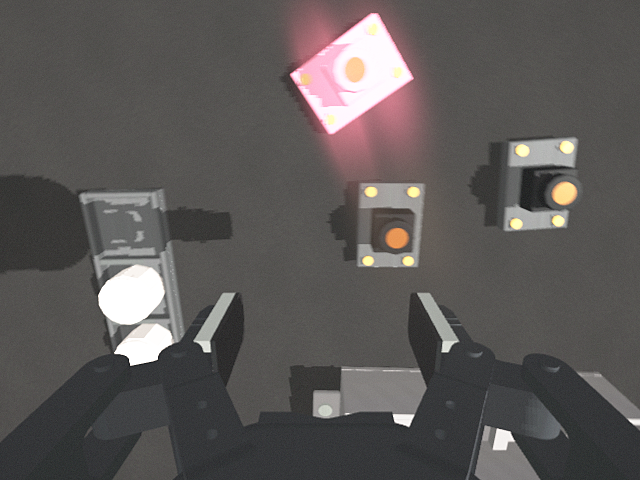

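Both caps stand in their own cells ((131,295) and (145,345)), and module A is now bare at (392,225). Next: grip module A.

```bash

python3 -m creep '[{"turn":[0,0,0],"offset":[0.02,0.15,0.1],"hand":0.8},{"turn":[0,0,0],"offset":[0.02,0.27,0.3],"hand":0.8},{"turn":[0,0,0],"offset":[0.02,0.27,0.5],"hand":0.8},{"turn":[0,0,0],"offset":[0.02,0.27,0.65],"hand":0.8},{"turn":[0,0,0],"offset":[0.02,0.27,0.74],"hand":0.8},{"turn":[0,0,0],"offset":[0.02,0.27,0.74],"hand":0.8},{"turn":[0,0,0],"offset":[0.02,0.27,0.74],"hand":0.8},{"turn":[0,0,0],"offset":[0.02,0.27,0.74],"hand":0.8}]' 50
python3 -c "
from h import *
go([.4445,-.101,.028],np.radians(83.4))"
```

```text
time_s: 16.2
position: [0.4467, -0.1096, 0.0303]
tcp_rot: [-3.141, 0.002, 3.029]
wrist_force: [-0.1, -0.5, -0.2]
width: 0.801
grip_force: 0.0
off [0.021 0.055 0.015] turn [-0.     0.001  0.002] t 16.2 pos [ 0.4467 -0.1096  0.0303] q7 1.72 w 0.801 g 0.0 F [-0.1 -0.5 -0.2]
```

```bash

python3 -m creep '[{"turn":[0,0,0],"offset":[0.02,0.055,0.015],"hand":0.8},{"turn":[0,0,0],"offset":[0.02,0.055,0.015],"hand":0.8},{"turn":[0,0,0],"offset":[0.02,0.055,0.015],"hand":0.8},{"turn":[0,0,0],"offset":[0.02,0.055,0.015],"hand":0},{"turn":[0,0,0],"offset":[0.02,0.055,0.015],"hand":0},{"turn":[0,0,0],"offset":[0.02,0.055,0.015],"hand":0},{"turn":[0,0,0],"offset":[0.02,0.055,0.015],"hand":0},{"turn":[0,0,0],"offset":[0.02,0.055,0.015],"hand":0}]' 50
python3 -m creep '[{"turn":[0,0,0],"offset":[0,0,-0.1],"hand":0},{"turn":[0,0,0],"offset":[0,0,-0.3],"hand":0},{"turn":[0,0,0],"offset":[0,0,-0.5],"hand":0},{"turn":[0,0,0],"offset":[0,0,-0.6],"hand":0},{"turn":[0,0,0],"offset":[-0.2,0,-0.6],"hand":0},{"turn":[0,0,0],"offset":[-0.4,0,-0.6],"hand":0},{"turn":[0,0,0],"offset":[-0.4,0,-0.6],"hand":0},{"turn":[0,0,0],"offset":[-0.4,0,-0.6],"hand":0}]' 50
python3 - <<'E'
from h import *
go([.6128,-.1045,.118],np.radians(82.4))
c=cam("wrist");im=ctrl.read_camera("wrist")[:,:,::-1].copy();cv2.imwrite("pics/w7.png",im);np.savez("pics/w7.npz",*c)
E
```

```text
time_s: 17.0
position: [0.4441, -0.1009, 0.0273]
tcp_rot: [-3.141, 0.0, 3.029]
wrist_force: [-0.4, 0.4, 4.9]
width: 0.314
grip_force: 49.7
time_s: 17.8
position: [0.5032, -0.1074, 0.1165]
tcp_rot: [-3.142, -0.001, 3.029]
wrist_force: [-1.0, -1.0, -0.5]
width: 0.31
grip_force: 49.7
off [-0.724  0.101 -0.011] turn [-0.    -0.001  0.013] t 17.8 pos [ 0.5032 -0.1074  0.1165] q7 1.68 w 0.31 g 49.7 F [-1.  -1.  -0.5]
```

View pics/w7.png

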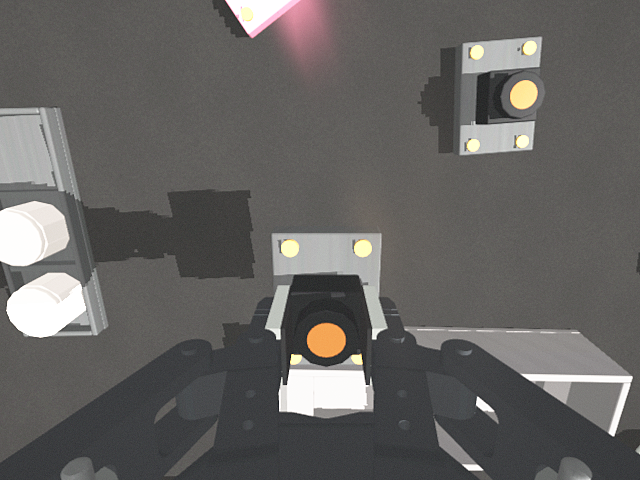

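The module is held square (its screws at (290,248) and (363,248)). I'll move over the end pocket and measure the module and rim together.

```bash

python3 -m creep '[{"turn":[0,0,0.01],"offset":[-0.15,0.03,0],"hand":0},{"turn":[0,0,0.01],"offset":[-0.35,0.06,0],"hand":0},{"turn":[0,0,0.01],"offset":[-0.55,0.1,0],"hand":0},{"turn":[0,0,0.01],"offset":[-0.72,0.1,0],"hand":0},{"turn":[0,0,0.01],"offset":[-0.72,0.1,0],"hand":0},{"turn":[0,0,0.01],"offset":[-0.72,0.1,0],"hand":0},{"turn":[0,0,0.01],"offset":[-0.72,0.1,0],"hand":0},{"turn":[0,0,0.01],"offset":[-0.72,0.1,0],"hand":0}]' 50
python3 - <<'E'
from h import *
go([.6128,-.1045,.118],np.radians(82.4))
c=cam("wrist");im=ctrl.read_camera("wrist")[:,:,::-1].copy();cv2.imwrite("pics/w8.png",im);np.savez("pics/w8.npz",*c)
E
```

```text
time_s: 18.65
position: [0.6114, -0.1047, 0.1171]
tcp_rot: [-3.142, -0.001, 3.013]
wrist_force: [0.1, -0.1, -2.1]
width: 0.315
grip_force: 49.7
off [-0.009  0.003 -0.006] turn [-0.    -0.001  0.003] t 18.65 pos [ 0.6114 -0.1047  0.1171] q7 1.63 w 0.315 g 49.7 F [ 0.1 -0.1 -2.1]
```

View pics/w8.png

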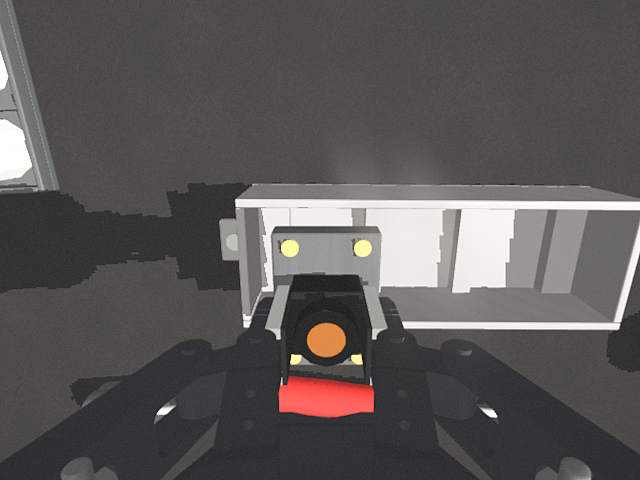

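```bash

cat > m.py <<'E'
from h import *
import sys
def tool(npz,uv,z,pos,yaw):
    d=np.load(npz);C=(d["arr_0"],d["arr_1"],d["arr_2"]);P=back(uv,z,*C)[:,:2]-np.array(pos)
    y=np.array([np.cos(yaw),np.sin(yaw)]);x=np.array([-y[1],y[0]]) # tool x (toward robot), y
    return np.c_[P@x,P@y]*1000
E
python3 - <<'E'
from m import *
pos=[.6114,-.1047];yaw=np.radians(82.6)
f="pics/w8.npz"
print("module screws near",tool(f,[[290,248],[363,248]],.1023,pos,yaw).round(1))
print("base near edge",tool(f,[[272,227],[380,227]],.1018,pos,yaw).round(1))
print("lens",tool(f,[[326,340]],.1298,pos,yaw).round(1))
print("housing NL,NR,FR,FL",tool(f,[[237,199],[641,199],[620,329],[247,327]],.054,pos,yaw).round(1))
print("ribs",tool(f,[[352,215],[366,215],[447,215],[460,215]],.014,pos,yaw).round(1))
im=cv2.imread("pics/w8.png");cr=im[180:345,215:640];cv2.imwrite("pics/w8c.png",cv2.resize(cr,None,fx=1.85,fy=1.85,interpolation=cv2.INTER_CUBIC))
E
```

```text
module screws near [[ 25.1 -14.9]
 [ 25.1  15.4]]
base near edge [[ 34.  -22. ]
 [ 34.   22.1]]
lens [[-0.8  0. ]]
housing NL,NR,FR,FL [[ 36.2 -47.3]
 [ 36.2 167.8]
 [-42.1 174.9]
 [-40.8 -46.7]]
ribs [[17.8 17.1]
 [17.8 26.2]
 [17.8 79. ]
 [17.8 87.4]]
```

View pics/w8c.png

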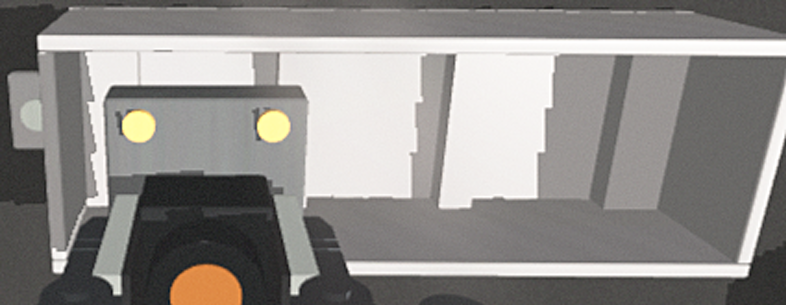

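The crop shows the housing's outer corners at about (235,199), (244,328) and (619,329), with the rib edges visible. The module centre must shift by −1.8 mm in tool x and +0.8 mm in tool y. I'll lower in stages.

```bash

python3 -m creep '[{"turn":[0,0,0.003],"offset":[-0.012,0.005,0],"hand":0},{"turn":[0,0,0.003],"offset":[-0.012,0.005,0.1],"hand":0},{"turn":[0,0,0.003],"offset":[-0.012,0.005,0.2],"hand":0},{"turn":[0,0,0.003],"offset":[-0.012,0.005,0.3],"hand":0},{"turn":[0,0,0.003],"offset":[-0.012,0.005,0.4],"hand":0},{"turn":[0,0,0.003],"offset":[-0.012,0.005,0.47],"hand":0},{"turn":[0,0,0.003],"offset":[-0.012,0.005,0.47],"hand":0},{"turn":[0,0,0.003],"offset":[-0.012,0.005,0.47],"hand":0}]' 50
python3 - <<'E'
from h import *
go([.6128,-.1045,.0313],np.radians(82.4))
c=cam("wrist");im=ctrl.read_camera("wrist")[:,:,::-1].copy();cv2.imwrite("pics/w9.png",im[130:430,180:580]);np.savez("pics/w9.npz",*c)
E
python3 -m creep '[{"turn":[0,0,0],"offset":[0,0,0.02],"hand":0},{"turn":[0,0,0],"offset":[0,0,0.04],"hand":0},{"turn":[0,0,0],"offset":[0,0,0.06],"hand":0},{"turn":[0,0,0],"offset":[0,0,0.08],"hand":0},{"turn":[0,0,0],"offset":[0,0,0.09],"hand":0},{"turn":[0,0,0],"offset":[0,0,0.1],"hand":0},{"turn":[0,0,0],"offset":[0,0,0.1],"hand":0},{"turn":[0,0,0],"offset":[0,0,0.1],"hand":0}]' 50
```

```text
time_s: 19.5
position: [0.6147, -0.1042, 0.0468]
tcp_rot: [-3.142, 0.0, 3.009]
wrist_force: [0.1, 0.6, -1.2]
width: 0.314
grip_force: 49.7
off [ 0.012 -0.004  0.103] turn [-0.  0. -0.] t 19.5 pos [ 0.6147 -0.1042  0.0468] q7 1.63 w 0.314 g 49.7 F [ 0.1  0.6 -1.2]
time_s: 20.35
position: [0.6146, -0.1041, 0.0315]
tcp_rot: [-3.142, 0.0, 3.009]
wrist_force: [0.8, -0.1, -1.4]
width: 0.311
grip_force: 49.7
```

View pics/w9.png

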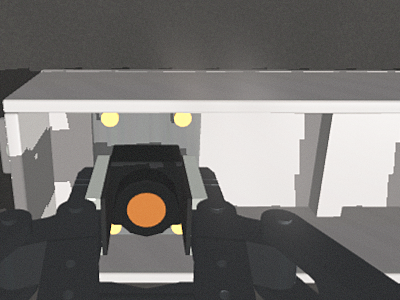

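Seating depth reached with no extra force. Release, rise and check.

```bash

python3 -m creep '[{"turn":[0,0,0],"offset":[0,0,0],"hand":0.5},{"turn":[0,0,0],"offset":[0,0,0],"hand":0.5},{"turn":[0,0,0],"offset":[0,0,0],"hand":0.5},{"turn":[0,0,0],"offset":[0,0,-0.1],"hand":0.5},{"turn":[0,0,0],"offset":[0,0,-0.3],"hand":0.5},{"turn":[0,0,0],"offset":[0,0,-0.5],"hand":0.6},{"turn":[0,0,0],"offset":[0,0,-0.75],"hand":0.8},{"turn":[0,0,0],"offset":[0,0,-0.75],"hand":0.8}]'
python3 -m creep '[{"turn":[0,0,0],"offset":[0.2,0.1,0],"hand":0.8},{"turn":[0,0,0],"offset":[0.45,0.2,0],"hand":0.8},{"turn":[0,0,0],"offset":[0.7,0.4,0],"hand":0.8},{"turn":[0,0,0],"offset":[1,0.5,0],"hand":0.8},{"turn":[0,0,0],"offset":[1,0.5,0],"hand":0.8},{"turn":[0,0,0],"offset":[1,0.5,0],"hand":0.8},{"turn":[0,0,0],"offset":[1,0.5,0],"hand":0.8},{"turn":[0,0,0],"offset":[1,0.5,0],"hand":0.8}]'
cat > look.py <<'E'
from h import *
import sys
c=cam("wrist");im=ctrl.read_camera("wrist")[:,:,::-1].copy();f="pics/"+sys.argv[1];cv2.imwrite(f+".png",im);np.savez(f+".npz",*c)
hsv=cv2.cvtColor(im,cv2.COLOR_BGR2HSV);g=(hsv[...,0]>17)&(hsv[...,0]<32)&(hsv[...,1]>60)&(hsv[...,2]>90)
n,_,st,ce=cv2.connectedComponentsWithStats(g.astype(np.uint8))
z=float(sys.argv[2]) if len(sys.argv)>2 else .0125
for i in range(1,n):
    if 15<st[i,4]<300: print("gold",st[i,4],ce[i].round(1),back(ce[i],z,*c)[0].round(4)[:2])
E
python3 look.py w10; python3 -c "
from h import *
go([.4266,.0058,.12],np.radians(88))
im=ctrl.read_camera('scene')[:,:,::-1];cv2.imwrite('pics/s1.png',im)"
```

```text
time_s: 21.15
position: [0.6175, -0.1049, 0.1506]
tcp_rot: [-3.141, 0.01, 3.009]
wrist_force: [0.4, 0.0, 0.3]
width: 0.799
grip_force: 0.0
time_s: 21.95
position: [0.4771, -0.0107, 0.1443]
tcp_rot: [-3.141, 0.001, 3.008]
wrist_force: [0.3, 0.5, 0.0]
width: 0.802
grip_force: 0.0
gold 52 [141.1   1.9] [ 0.3161 -0.1049]
gold 92 [173.9  42.8] [ 0.3412 -0.0905]
gold 103 [82.  52.5] [ 0.3388 -0.1507]
gold 23 [542.8  86.6] [0.3993 0.145 ]
gold 90 [115.7  93.4] [ 0.3656 -0.1365]
gold 24 [584.8  96.8] [0.4095 0.173 ]
gold 103 [357.8 115.1] [0.4008 0.0216]
gold 88 [313.9 119.6] [ 0.3996 -0.0083]
gold 18 [514.4 163.3] [0.4474 0.1271]
gold 26 [554.8 172.2] [0.4576 0.1555]
gold 87 [363.  191.3] [0.4529 0.0196]
gold 38 [321.3 194.8] [ 0.4515 -0.0104]
off [0.347 0.064 0.16 ] turn [-0.     0.001 -0.063] t 22.0 pos [ 0.4769 -0.0106  0.1441] q7 1.47 w 0.801 g 0.0 F [-0.4 -0.7 -0.2]
```

Module C has been knocked to about (.4285,.150); I'll use that later. Now module B.

```bash

python3 -m creep '[{"turn":[0,0,-0.03],"offset":[0.1,0.03,0.1],"hand":0.8},{"turn":[0,0,-0.06],"offset":[0.25,0.06,0.3],"hand":0.8},{"turn":[0,0,-0.06],"offset":[0.35,0.06,0.45],"hand":0.8},{"turn":[0,0,-0.06],"offset":[0.35,0.06,0.6],"hand":0.8},{"turn":[0,0,-0.06],"offset":[0.35,0.06,0.65],"hand":0.8},{"turn":[0,0,-0.06],"offset":[0.35,0.06,0.65],"hand":0.8},{"turn":[0,0,-0.06],"offset":[0.35,0.06,0.65],"hand":0.8},{"turn":[0,0,-0.06],"offset":[0.35,0.06,0.65],"hand":0.8}]' 50
python3 -c "
from h import *
go([.4264,.0056,.0275],np.radians(88))"
```

```text
time_s: 22.85
position: [0.4259, 0.0058, 0.0473]
tcp_rot: [3.142, 0.002, 3.103]
wrist_force: [-0.4, 1.0, 0.6]
width: 0.8
grip_force: 0.0
off [-0.003 -0.001  0.132] turn [ 0.     0.001 -0.002] t 22.85 pos [0.4259 0.0058 0.0473] q7 1.52 w 0.8 g 0.0 F [-0.4  1.   0.6]
```

```bash

python3 -m creep '[{"turn":[0,0,0],"offset":[0,0,0.07],"hand":0.8},{"turn":[0,0,0],"offset":[0,0,0.13],"hand":0.8},{"turn":[0,0,0],"offset":[0,0,0.13],"hand":0.8},{"turn":[0,0,0],"offset":[0,0,0.13],"hand":0},{"turn":[0,0,0],"offset":[0,0,0.13],"hand":0},{"turn":[0,0,0],"offset":[0,0,0.13],"hand":0},{"turn":[0,0,0],"offset":[0,0,0.13],"hand":0},{"turn":[0,0,0],"offset":[0,0,0.13],"hand":0}]' 50
python3 -m creep '[{"turn":[0,0,0],"offset":[0,0,-0.1],"hand":0},{"turn":[0,0,0],"offset":[0,0,-0.3],"hand":0},{"turn":[0,0,0],"offset":[0,0,-0.5],"hand":0},{"turn":[0,0,0],"offset":[0,0,-0.6],"hand":0},{"turn":[0,0,0],"offset":[-0.2,0,-0.6],"hand":0},{"turn":[0,0,0],"offset":[-0.4,0,-0.6],"hand":0},{"turn":[0,0,0],"offset":[-0.6,0,-0.6],"hand":0},{"turn":[0,0,0],"offset":[-0.6,0,-0.6],"hand":0}]' 50
python3 -c "
from h import *
go([.6224,-.0426,.118],np.radians(82.3))"
```

```text
time_s: 23.65
position: [0.4251, 0.0059, 0.0276]
tcp_rot: [3.142, 0.001, 3.103]
wrist_force: [0.3, 0.0, 5.0]
width: 0.315
grip_force: 49.6
time_s: 24.45
position: [0.5188, 0.0024, 0.1173]
tcp_rot: [3.142, 0.004, 3.103]
wrist_force: [-1.4, 0.8, -0.9]
width: 0.314
grip_force: 49.7
off [-0.702 -0.273 -0.002] turn [0.    0.003 0.061] t 24.45 pos [0.5188 0.0024 0.1173] q7 1.53 w 0.314 g 49.7 F [-1.4  0.8 -0.9]
```

```bash

python3 -m creep '[{"turn":[0,0,0.02],"offset":[-0.15,-0.07,0],"hand":0},{"turn":[0,0,0.04],"offset":[-0.35,-0.14,0],"hand":0},{"turn":[0,0,0.06],"offset":[-0.55,-0.2,0],"hand":0},{"turn":[0,0,0.06],"offset":[-0.7,-0.27,0],"hand":0},{"turn":[0,0,0.06],"offset":[-0.7,-0.27,0],"hand":0},{"turn":[0,0,0.06],"offset":[-0.7,-0.27,0],"hand":0},{"turn":[0,0,0.06],"offset":[-0.7,-0.27,0],"hand":0},{"turn":[0,0,0.06],"offset":[-0.7,-0.27,0],"hand":0}]' 50
python3 look.py w11 .1028; python3 -c "
from h import *
go([.6224,-.0426,.118],np.radians(82.3))
im=cv2.imread('pics/w11.png');cv2.imwrite('pics/w11c.png',cv2.resize(im[150:400,60:590],None,fx=1.5,fy=1.5,interpolation=cv2.INTER_CUBIC))"
```

```text
time_s: 25.25
position: [0.6172, -0.0414, 0.1171]
tcp_rot: [3.141, -0.001, 3.01]
wrist_force: [-1.0, -1.1, -1.2]
width: 0.314
grip_force: 49.7
gold 56 [204.9 215.1] [ 0.5719 -0.0843]
gold 60 [251.5 215.1] [ 0.5744 -0.0658]
gold 248 [289.8 249. ] [ 0.5907 -0.0528]
gold 239 [362.2 249.1] [ 0.5947 -0.0232]
gold 99 [212.3 287. ] [ 0.6032 -0.0883]
gold 97 [256.1 287. ] [ 0.6057 -0.0698]
gold 95 [295.  359.4] [ 0.6434 -0.059 ]
gold 96 [357.  359.6] [ 0.6473 -0.031 ]
off [-0.034 -0.003 -0.005] turn [ 0.    -0.     0.001] t 25.3 pos [ 0.6175 -0.0414  0.1172] q7 1.53 w 0.315 g 49.7 F [ 0.1  0.  -0.5]
```

View pics/w11c.png

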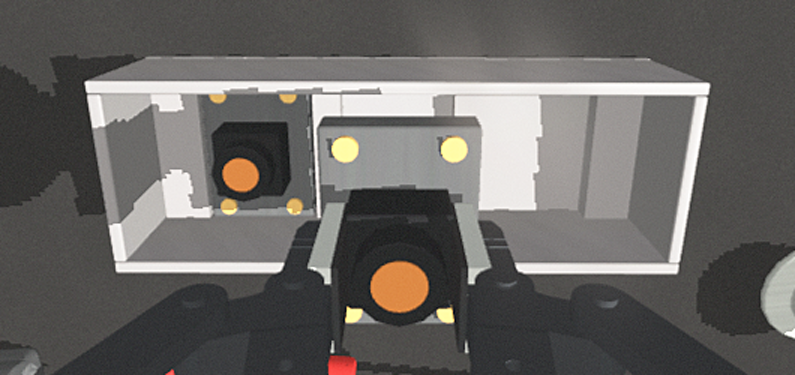

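Module A lies flat in its pocket (screws on rows 215 and 287). Module B is held over the middle pocket.

```bash
python3 - <<'E'
from m import *
pos=[.6174,-.0414];yaw=np.radians(82.45);f="pics/w11.npz"
H=tool(f,[[116.7,204.7],[532.7,206],[513.3,330],[138,331.3]],.054,pos,yaw);print(H.round(1),H.mean(0))
S=tool(f,[[289.8,249],[362.2,249.1],[295,359.4],[357,359.6]],.1023,pos,yaw);print(S.round(1),S.mean(0))
S=tool(f,[[204.9,215.1],[251.5,215.1],[212.3,287],[256.1,287]],.0165,pos,yaw);print(S.round(1),S.mean(0))
E
```

```text
[[  33.4 -111.6]
 [  32.5  110.9]
 [ -42.8  111.6]
 [ -43.4 -111.7]] [-5.08826197 -0.19361557]
[[ 24.8 -14.9]
 [ 24.7  15.2]
 [-28.5 -14.1]
 [-28.6  14.3]] [-1.87902983  0.12724138]
[[ 18.5 -77.8]
 [ 18.5 -47.7]
 [-32.  -77.6]
 [-32.  -47.6]] [ -6.74910278 -62.67032287]
```

```bash

python3 -m creep '[{"turn":[0,0,0],"offset":[-0.023,-0.002,0],"hand":0},{"turn":[0,0,0],"offset":[-0.023,-0.002,0.1],"hand":0},{"turn":[0,0,0],"offset":[-0.023,-0.002,0.2],"hand":0},{"turn":[0,0,0],"offset":[-0.023,-0.002,0.3],"hand":0},{"turn":[0,0,0],"offset":[-0.023,-0.002,0.4],"hand":0},{"turn":[0,0,0],"offset":[-0.023,-0.002,0.47],"hand":0},{"turn":[0,0,0],"offset":[-0.023,-0.002,0.47],"hand":0},{"turn":[0,0,0],"offset":[-0.023,-0.002,0.47],"hand":0}]' 50
python3 -m creep '[{"turn":[0,0,0],"offset":[0,0,0.02],"hand":0},{"turn":[0,0,0],"offset":[0,0,0.04],"hand":0},{"turn":[0,0,0],"offset":[0,0,0.06],"hand":0},{"turn":[0,0,0],"offset":[0,0,0.08],"hand":0},{"turn":[0,0,0],"offset":[0,0,0.09],"hand":0},{"turn":[0,0,0],"offset":[0,0,0.1],"hand":0},{"turn":[0,0,0],"offset":[0,0,0.1],"hand":0},{"turn":[0,0,0],"offset":[0,0,0.1],"hand":0}]' 50
```

```text
time_s: 26.1
position: [0.6218, -0.0428, 0.0468]
tcp_rot: [-3.142, 0.0, 3.009]
wrist_force: [0.4, -0.2, -1.4]
width: 0.313
grip_force: 49.7
time_s: 26.9
position: [0.6216, -0.0428, 0.0317]
tcp_rot: [-3.142, 0.0, 3.009]
wrist_force: [-0.9, -0.1, 1.2]
width: 0.315
grip_force: 49.9
```

```bash

python3 -m creep '[{"turn":[0,0,0],"offset":[0,0,0],"hand":0.5},{"turn":[0,0,0],"offset":[0,0,0],"hand":0.5},{"turn":[0,0,0],"offset":[0,0,0],"hand":0.5},{"turn":[0,0,0],"offset":[0,0,-0.1],"hand":0.5},{"turn":[0,0,0],"offset":[0,0,-0.3],"hand":0.5},{"turn":[0,0,0],"offset":[0,0,-0.5],"hand":0.6},{"turn":[0,0,0],"offset":[0,0,-0.75],"hand":0.8},{"turn":[0,0,0],"offset":[0,0,-0.75],"hand":0.8}]'
python3 -m creep '[{"turn":[0,0,0],"offset":[0.2,0.2,0],"hand":0.8},{"turn":[0,0,0],"offset":[0.4,0.45,0],"hand":0.8},{"turn":[0,0,0.05],"offset":[0.6,0.7,0],"hand":0.8},{"turn":[0,0,0.1],"offset":[0.8,1,0],"hand":0.8},{"turn":[0,0,0.14],"offset":[0.9,1,0],"hand":0.8},{"turn":[0,0,0.14],"offset":[0.9,1,0],"hand":0.8},{"turn":[0,0,0.14],"offset":[0.9,1,0],"hand":0.8},{"turn":[0,0,0.14],"offset":[0.9,1,0],"hand":0.8}]'
python3 look.py w12; python3 -c "
from h import *
go([.4285,.1502,.05],np.radians(69.6))"
```

```text
time_s: 27.7
position: [0.6246, -0.0433, 0.1506]
tcp_rot: [3.141, 0.01, 3.008]
wrist_force: [0.9, -0.4, -0.2]
width: 0.804
grip_force: 0.0
time_s: 28.5
position: [0.5088, 0.1226, 0.1444]
tcp_rot: [3.141, 0.001, 2.788]
wrist_force: [0.6, 0.3, -0.2]
width: 0.803
grip_force: 0.0
gold 112 [302.3  64.2] [0.3989 0.147 ]
gold 114 [348.8  63.9] [0.4093 0.1755]
gold 94 [304.  146.6] [0.448  0.1291]
gold 91 [347.5 146.3] [0.4582 0.1575]
gold 59 [151.  446.5] [ 0.6459 -0.0964]
off [ 0.566 -0.012  0.628] turn [0.    0.001 0.001] t 28.55 pos [0.5087 0.1225 0.1443] q7 1.04 w 0.798 g 0.0 F [-0.4 -0.1 -0.2]
```

```bash

python3 -m creep '[{"turn":[0,0,0],"offset":[0.2,0,0.1],"hand":0.8},{"turn":[0,0,0],"offset":[0.4,0,0.3],"hand":0.8},{"turn":[0,0,0],"offset":[0.57,0,0.45],"hand":0.8},{"turn":[0,0,0],"offset":[0.57,0,0.6],"hand":0.8},{"turn":[0,0,0],"offset":[0.57,0,0.65],"hand":0.8},{"turn":[0,0,0],"offset":[0.57,0,0.65],"hand":0.8},{"turn":[0,0,0],"offset":[0.57,0,0.65],"hand":0.8},{"turn":[0,0,0],"offset":[0.57,0,0.65],"hand":0.8}]' 50
python3 look.py w13; python3 -c "
from h import *
go([.4286,.1523,.0275],np.radians(69.6))"
```

```text
time_s: 29.35
position: [0.4286, 0.153, 0.0474]
tcp_rot: [3.141, 0.001, 2.788]
wrist_force: [0.0, 1.0, -0.2]
width: 0.8
grip_force: 0.0
gold 196 [291.3 234. ] [0.3995 0.1468]
gold 189 [355.9 233.8] [0.4099 0.1751]
gold 158 [294.2 332.5] [0.4485 0.1287]
gold 160 [354.  332.3] [0.459  0.1573]
off [-0.003 -0.005  0.132] turn [0.001 0.001 0.002] t 29.4 pos [0.4284 0.1532 0.0473] q7 0.97 w 0.796 g 0.0 F [-0.2 -0.  -0.5]
```

```bash

python3 -m creep '[{"turn":[0,0,0],"offset":[-0.003,-0.003,0.07],"hand":0.8},{"turn":[0,0,0],"offset":[-0.003,-0.003,0.13],"hand":0.8},{"turn":[0,0,0],"offset":[-0.003,-0.003,0.13],"hand":0.8},{"turn":[0,0,0],"offset":[-0.003,-0.003,0.13],"hand":0},{"turn":[0,0,0],"offset":[-0.003,-0.003,0.13],"hand":0},{"turn":[0,0,0],"offset":[-0.003,-0.003,0.13],"hand":0},{"turn":[0,0,0],"offset":[-0.003,-0.003,0.13],"hand":0},{"turn":[0,0,0],"offset":[-0.003,-0.003,0.13],"hand":0}]' 50
python3 -m creep '[{"turn":[0,0,0],"offset":[0,0,-0.1],"hand":0},{"turn":[0,0,0],"offset":[0,0,-0.3],"hand":0},{"turn":[0,0,0],"offset":[0,0,-0.5],"hand":0},{"turn":[0,0,-0.04],"offset":[0,0,-0.6],"hand":0},{"turn":[0,0,-0.08],"offset":[-0.2,0,-0.6],"hand":0},{"turn":[0,0,-0.12],"offset":[-0.4,-0.1,-0.6],"hand":0},{"turn":[0,0,-0.14],"offset":[-0.6,-0.2,-0.6],"hand":0},{"turn":[0,0,-0.14],"offset":[-0.6,-0.2,-0.6],"hand":0}]' 50
python3 -c "
from h import *
go([.63,.0186,.118],np.radians(82.4))"
```

```text
time_s: 30.2
position: [0.4278, 0.1528, 0.0274]
tcp_rot: [3.141, 0.0, 2.789]
wrist_force: [-1.8, -1.0, 5.3]
width: 0.317
grip_force: 50.0
time_s: 31.0
position: [0.5048, 0.0891, 0.1171]
tcp_rot: [-3.14, 0.003, 3.004]
wrist_force: [-0.2, -0.2, -2.1]
width: 0.311
grip_force: 49.7
off [-0.891 -0.351 -0.003] turn [-0.001  0.002 -0.003] t 31.0 pos [0.5048 0.0891 0.1171] q7 1.28 w 0.311 g 49.7 F [-0.2 -0.2 -2.1]
```

```bash

python3 -m creep '[{"turn":[0,0,0],"offset":[-0.15,-0.07,0],"hand":0},{"turn":[0,0,0],"offset":[-0.35,-0.14,0],"hand":0},{"turn":[0,0,0],"offset":[-0.55,-0.22,0],"hand":0},{"turn":[0,0,0],"offset":[-0.75,-0.3,0],"hand":0},{"turn":[0,0,0],"offset":[-0.88,-0.35,0],"hand":0},{"turn":[0,0,0],"offset":[-0.88,-0.35,0],"hand":0},{"turn":[0,0,0],"offset":[-0.88,-0.35,0],"hand":0},{"turn":[0,0,0],"offset":[-0.88,-0.35,0],"hand":0}]' 50
python3 look.py w14 .1023; python3 -c "
from h import *
go([.63,.0186,.118],np.radians(82.4))
im=cv2.imread('pics/w14.png');cv2.imwrite('pics/w14c.png',cv2.resize(im[150:400,0:480],None,fx=1.6,fy=1.6,interpolation=cv2.INTER_CUBIC))"
```

```text
time_s: 31.8
position: [0.6244, 0.0251, 0.1167]
tcp_rot: [3.141, -0.002, 3.01]
wrist_force: [-0.1, -0.3, -2.2]
width: 0.312
grip_force: 49.7
gold 94 [554.6 102.4] [0.5544 0.1195]
gold 54 [101.  217.8] [ 0.5747 -0.0596]
gold 50 [147.7 218.4] [ 0.5774 -0.041 ]
gold 36 [197.1 218.1] [ 0.58   -0.0213]
gold 45 [243.5 217.8] [ 0.5823 -0.0027]
gold 251 [289.6 249.5] [0.5981 0.0135]
gold 245 [362.3 249.5] [0.6021 0.0433]
gold 96 [114.6 290.1] [ 0.6063 -0.0636]
gold 102 [158.4 289.8] [ 0.6086 -0.045 ]
gold 99 [204.6 289.2] [ 0.611  -0.0254]
gold 98 [248.5 289. ] [ 0.6134 -0.0068]
gold 99 [295. 360.] [0.6509 0.0074]
gold 98 [356.8 359.9] [0.6546 0.0353]
off [-0.042 -0.038 -0.008] turn [ 0.    -0.001  0.001] t 31.85 pos [0.6245 0.0251 0.1169] q7 1.42 w 0.314 g 49.7 F [ 0.6  0.4 -1.5]
```

View pics/w14c.png

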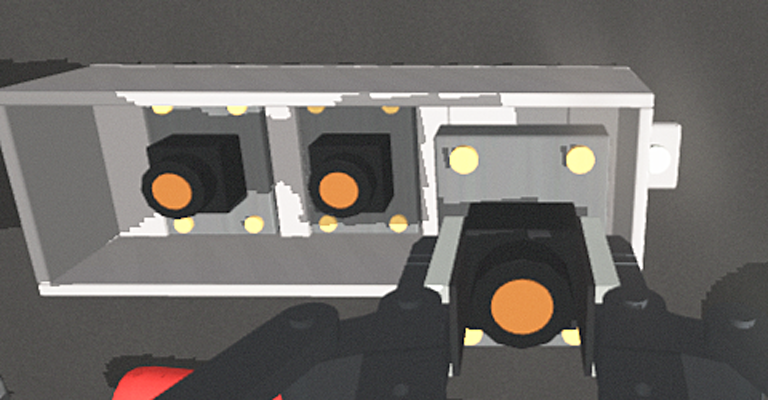

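A and B both lie flat in their pockets. I'll work out the last correction from B's screws and the rim.

```bash
python3 - <<'E'
from m import *
pos=[.6245,.0251];yaw=np.radians(82.45);f="pics/w14.npz"
H=tool(f,[[408.7,208.5],[25,333.5],[0,208]],.054,pos,yaw);print(H.round(1),H[:2].mean(0))
A=tool(f,[[101,217.8],[147.7,218.4],[114.6,290.1],[158.4,289.8]],.0165,pos,yaw).mean(0);B=tool(f,[[197.1,218.1],[243.5,217.8],[204.6,289.2],[248.5,289]],.0165,pos,yaw).mean(0);print(A,B,2*B-A)
print(tool(f,[[289.6,249.5],[362.3,249.5]],.1023,pos,yaw).mean(0)-[25.9,0])
E
```

```text
[[  31.2   44.4]
 [ -44.5 -178.8]
 [  31.6 -173.9]] [ -6.64541212 -67.17034643]
[  -8.6248601  -129.59123381] [ -8.30626663 -67.86320795] [-7.98767317 -6.13518208]
[-1.22580696  0.07055742]
```

```bash

python3 -m creep '[{"turn":[0,0,0],"offset":[-0.034,-0.037,0],"hand":0},{"turn":[0,0,0],"offset":[-0.034,-0.037,0.1],"hand":0},{"turn":[0,0,0],"offset":[-0.034,-0.037,0.2],"hand":0},{"turn":[0,0,0],"offset":[-0.034,-0.037,0.3],"hand":0},{"turn":[0,0,0],"offset":[-0.034,-0.037,0.4],"hand":0},{"turn":[0,0,0],"offset":[-0.034,-0.037,0.47],"hand":0},{"turn":[0,0,0],"offset":[-0.034,-0.037,0.47],"hand":0},{"turn":[0,0,0],"offset":[-0.034,-0.037,0.47],"hand":0}]' 50
python3 -m creep '[{"turn":[0,0,0],"offset":[0,0,0.02],"hand":0},{"turn":[0,0,0],"offset":[0,0,0.04],"hand":0},{"turn":[0,0,0],"offset":[0,0,0.06],"hand":0},{"turn":[0,0,0],"offset":[0,0,0.08],"hand":0},{"turn":[0,0,0],"offset":[0,0,0.09],"hand":0},{"turn":[0,0,0],"offset":[0,0,0.1],"hand":0},{"turn":[0,0,0],"offset":[0,0,0.1],"hand":0},{"turn":[0,0,0],"offset":[0,0,0.1],"hand":0}]' 50
```

```text
time_s: 32.65
position: [0.6301, 0.0177, 0.0468]
tcp_rot: [-3.142, 0.0, 3.009]
wrist_force: [0.5, -0.6, -1.8]
width: 0.311
grip_force: 49.7
time_s: 33.45
position: [0.63, 0.0178, 0.0315]
tcp_rot: [-3.142, 0.0, 3.009]
wrist_force: [0.3, 0.2, -1.6]
width: 0.312
grip_force: 49.8
```

```bash

python3 -m creep '[{"turn":[0,0,0],"offset":[0,0,0],"hand":0.5},{"turn":[0,0,0],"offset":[0,0,0],"hand":0.5},{"turn":[0,0,0],"offset":[0,0,0],"hand":0.5},{"turn":[0,0,0],"offset":[0,0,-0.1],"hand":0.5},{"turn":[0,0,0],"offset":[0,0,-0.3],"hand":0.5},{"turn":[0,0,0],"offset":[0,0,-0.5],"hand":0.6},{"turn":[0,0,0],"offset":[0,0,-0.8],"hand":0.6},{"turn":[0,0,0],"offset":[0,0,-1],"hand":0.6}]'
python3 -m creep '[{"turn":[0,0,0],"offset":[0.2,0.2,0],"hand":0.6},{"turn":[0,0,0],"offset":[0.4,0.45,0],"hand":0.6},{"turn":[0,0,0],"offset":[0.6,0.7,0],"hand":0.6},{"turn":[0,0,0],"offset":[0.8,1,0],"hand":0.6},{"turn":[0,0,0],"offset":[1,1,0],"hand":0.6},{"turn":[0,0,0],"offset":[1,1,0],"hand":0.6},{"turn":[0,0,0],"offset":[1,1,0],"hand":0.6},{"turn":[0,0,0],"offset":[1,1,0],"hand":0.6}]'
python3 look.py w15; python3 - <<'E'
from h import *
go([.5007,.3151,.12],np.radians(83.9))
im=cv2.imread("pics/w15.png");d=np.load("pics/w15.npz");C=(d["arr_0"],d["arr_1"],d["arr_2"])
hsv=cv2.cvtColor(im,cv2.COLOR_BGR2HSV)
n,l,st,ce=cv2.connectedComponentsWithStats(((im.min(2)>110)&(hsv[...,1]<40)).astype(np.uint8))
for i in range(1,n):
    if st[i,4]>2500:
        ys,xs=np.where(l==i);P=back(np.c_[xs,ys],.011,*C)[:,:2];print(st[i],cv2.minAreaRect((P*1000).astype(np.float32)))
E
```

```text
time_s: 34.25
position: [0.6307, 0.0176, 0.1858]
tcp_rot: [3.141, 0.004, 3.009]
wrist_force: [0.0, 0.4, 0.4]
width: 0.602
grip_force: 0.0
time_s: 35.05
position: [0.5023, 0.1855, 0.1824]
tcp_rot: [3.141, 0.002, 3.007]
wrist_force: [0.5, -0.8, -0.6]
width: 0.6
grip_force: 0.0
gold 49 [ 60.9 394.2] [ 0.6456 -0.0966]
off [0.128 0.856 0.414] turn [ 0.     0.001 -0.018] t 35.1 pos [0.5024 0.1853 0.1821] q7 1.08 w 0.601 g 0.0 F [0.3 0.6 0.2]
[  424    38   128   280 22782] ((500.80963134765625, 314.8292236328125), (84.57019805908203, 229.67799377441406), 83.94463348388672)
[   0  325  214  111 7845] ((600.5861206054688, -69.92324829101562), (106.59842681884766, 262.95849609375), 21.089458465576172)
```

View pics/w15.png

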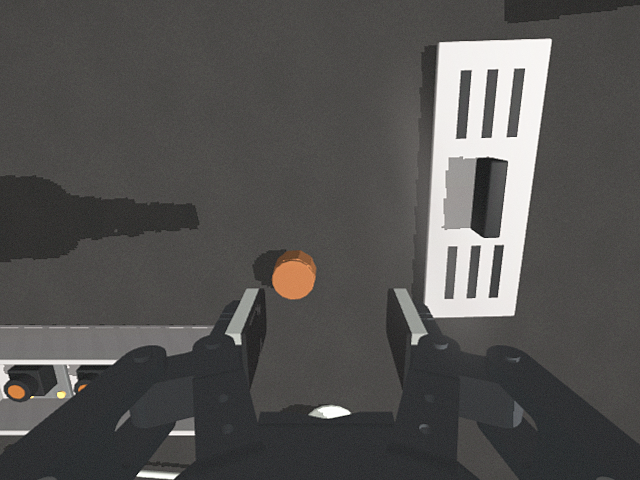

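The lid is undisturbed at (.5008,.3148), closing yaw 84°. I'll rotate the hand by 90° and measure the lid and housing laterally, where the wrist view has no tilt bias, before gripping.

```bash

python3 -m creep '[{"turn":[0,0,0.09],"offset":[0,0.1,0],"hand":0.6},{"turn":[0,0,0.18],"offset":[0,0.23,0],"hand":0.6},{"turn":[0,0,0.27],"offset":[0,0.23,0],"hand":0.6},{"turn":[0,0,0.36],"offset":[0,0.23,0],"hand":0.6},{"turn":[0,0,0.45],"offset":[0,0.23,0],"hand":0.6},{"turn":[0,0,0.54],"offset":[0,0.23,0],"hand":0.6},{"turn":[0,0,0.63],"offset":[0,0.23,0],"hand":0.6},{"turn":[0,0,0.72],"offset":[0,0.23,0],"hand":0.6}]'
python3 -m creep '[{"turn":[0,0,0.09],"offset":[0,0,0],"hand":0.6},{"turn":[0,0,0.18],"offset":[0,0,0],"hand":0.6},{"turn":[0,0,0.27],"offset":[0,0,0],"hand":0.6},{"turn":[0,0,0.28],"offset":[0,0,0],"hand":0.6},{"turn":[0,0,0.28],"offset":[0,0,0],"hand":0.6},{"turn":[0,0,0.28],"offset":[0,0,0],"hand":0.6},{"turn":[0,0,0.28],"offset":[0,0,0],"hand":0.6},{"turn":[0,0,0.28],"offset":[0,0,0],"hand":0.6}]'
cat > lid.py <<'E'
from h import *
import sys
im=cv2.imread(f"pics/{sys.argv[1]}.png");d=np.load(f"pics/{sys.argv[1]}.npz");C=(d["arr_0"],d["arr_1"],d["arr_2"])
hsv=cv2.cvtColor(im,cv2.COLOR_BGR2HSV)
n,l,st,ce=cv2.connectedComponentsWithStats(((im.min(2)>110)&(hsv[...,1]<40)).astype(np.uint8))
for i in range(1,n):
    if st[i,4]>2500:
        ys,xs=np.where(l==i);P=back(np.c_[xs,ys],.011,*C)[:,:2];print(st[i],cv2.minAreaRect((P*1000).astype(np.float32)))
E
python3 look.py w16; python3 lid.py w16;python3 -c "
from h import *
go([.625,-.02,.18],np.radians(-7.6))"
```

```text
time_s: 35.9
position: [0.5068, 0.2195, 0.1816]
tcp_rot: [3.141, 0.001, 1.87]
wrist_force: [0.1, 1.1, 1.1]
width: 0.601
grip_force: 0.0
time_s: 36.7
position: [0.5058, 0.2204, 0.1816]
tcp_rot: [-3.142, -0.0, 1.439]
wrist_force: [0.2, -0.6, 0.6]
width: 0.601
grip_force: 0.0
gold 43 [496.4 462.9] [ 0.6484 -0.0661]
[  146    34   311   125 29821] ((500.83258056640625, 315.2568054199219), (83.9085693359375, 229.64698791503906), 83.9176025390625)
[ 554  218   86   78 5102] ((738.930908203125, 152.34658813476562), (61.55723571777344, 89.37842559814453), 64.22119140625)
off [-1.484  0.999  0.01 ] turn [-0. -0.  0.] t 36.75 pos [0.5058 0.2204 0.1816] q7 -0.28 w 0.598 g 0.0 F [-0.6 -0.2 -0.9]
```

```bash

python3 -m creep '[{"turn":[0,0,0],"offset":[-0.2,0.15,0],"hand":0.6},{"turn":[0,0,0],"offset":[-0.4,0.3,0],"hand":0.6},{"turn":[0,0,0],"offset":[-0.6,0.4,0],"hand":0.6},{"turn":[0,0,0],"offset":[-0.75,0.5,0],"hand":0.6},{"turn":[0,0,0],"offset":[-0.75,0.5,0],"hand":0.6},{"turn":[0,0,0],"offset":[-0.75,0.5,0],"hand":0.6},{"turn":[0,0,0],"offset":[-0.75,0.5,0],"hand":0.6},{"turn":[0,0,0],"offset":[-0.75,0.5,0],"hand":0.6}]'
python3 -m creep '[{"turn":[0,0,0],"offset":[-0.2,0.15,0],"hand":0.6},{"turn":[0,0,0],"offset":[-0.4,0.3,0],"hand":0.6},{"turn":[0,0,0],"offset":[-0.6,0.4,0],"hand":0.6},{"turn":[0,0,0],"offset":[-0.75,0.5,0],"hand":0.6},{"turn":[0,0,0],"offset":[-0.75,0.5,0],"hand":0.6},{"turn":[0,0,0],"offset":[-0.75,0.5,0],"hand":0.6},{"turn":[0,0,0],"offset":[-0.75,0.5,0],"hand":0.6},{"turn":[0,0,0],"offset":[-0.75,0.5,0],"hand":0.6}]'
python3 look.py w17 .0165;python3 - <<'E'
from h import *
go([.622,-.04,.18],np.radians(-7.6))
im=cv2.imread("pics/w17.png");d=np.load("pics/w17.npz");C=(d["arr_0"],d["arr_1"],d["arr_2"])
cv2.imwrite("pics/w17r.png",rect(im,C,.054,.56,.70,-.08,.12,3500))
E
```

```text
time_s: 37.55
position: [0.5647, 0.1006, 0.1814]
tcp_rot: [-3.141, -0.001, 1.44]
wrist_force: [-0.2, 0.9, 0.5]
width: 0.604
grip_force: 0.0
time_s: 38.35
position: [0.6243, -0.0204, 0.1815]
tcp_rot: [-3.141, -0.001, 1.441]
wrist_force: [0.1, -0.1, 0.5]
width: 0.597
grip_force: 0.0
gold 74 [294.8 152.2] [0.6072 0.0362]
gold 51 [361.3 153.6] [0.6589 0.0283]
gold 70 [295.7 190.3] [0.6033 0.0063]
gold 65 [360.1 190.2] [ 6.55e-01 -4.00e-04]
gold 67 [296.  227.3] [ 0.5987 -0.0245]
gold 62 [358.4 227.7] [ 0.6503 -0.0316]
gold 60 [296.6 261.1] [ 0.5946 -0.0542]
gold 61 [357.4 261.2] [ 0.6463 -0.0612]
gold 58 [297.9 294.8] [ 0.5909 -0.0858]
gold 60 [356.9 295.1] [ 0.6425 -0.0929]
gold 57 [298.5 324.9] [ 0.5869 -0.1156]
gold 56 [356.2 325.1] [ 0.6387 -0.1225]
gold 42 [ 31.2 329.3] [ 0.3444 -0.0886]
gold 42 [  9.5 345.9] [ 0.3181 -0.1027]
gold 36 [ 72.9 368.5] [ 0.3683 -0.134 ]
gold 38 [ 51.3 383.9] [ 0.3421 -0.1481]
off [-0.13   0.001  0.01 ] turn [-0.    -0.     0.001] t 38.4 pos [ 0.6244 -0.0207  0.1815] q7 0.16 w 0.599 g 0.0 F [-0.  -0.6 -0.3]
```

View pics/w17r.png

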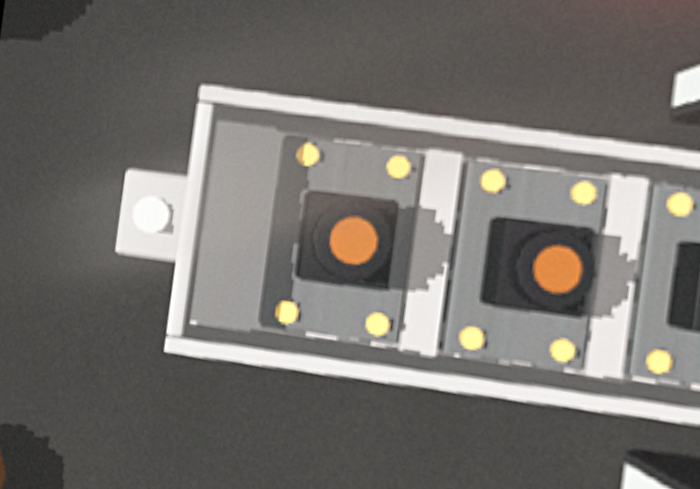

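The housing is confirmed at about (.6224,−.0428), y axis 82.4°. All three modules are flat and square, each within 1 mm of its pocket centre. Back to the lid.

```bash

python3 -m creep '[{"turn":[0,0,0],"offset":[0.25,-0.15,0],"hand":0.6},{"turn":[0,0,-0.09],"offset":[0.5,-0.3,0],"hand":0.6},{"turn":[0,0,-0.18],"offset":[0.75,-0.45,0],"hand":0.6},{"turn":[0,0,-0.27],"offset":[1,-0.55,0],"hand":0.6},{"turn":[0,0,-0.36],"offset":[1,-0.55,0],"hand":0.6},{"turn":[0,0,-0.45],"offset":[1,-0.55,0],"hand":0.6},{"turn":[0,0,-0.54],"offset":[1,-0.55,0],"hand":0.6},{"turn":[0,0,-0.6],"offset":[1,-0.55,0],"hand":0.6}]'
python3 -c "
from h import *
go([.5008,.315,.1],np.radians(84))"
```

```text
time_s: 39.2
position: [0.5623, 0.1382, 0.1818]
tcp_rot: [3.141, 0.0, 2.388]
wrist_force: [-0.3, 0.3, 0.3]
width: 0.597
grip_force: 0.0
off [1.106 0.578 0.545] turn [ 0.     0.    -0.413] t 39.2 pos [0.5623 0.1382 0.1818] q7 0.67 w 0.597 g 0.0 F [-0.3  0.3  0.3]
```

```bash

python3 -m creep '[{"turn":[0,0,-0.09],"offset":[0.2,0.12,0.1],"hand":0.6},{"turn":[0,0,-0.18],"offset":[0.4,0.25,0.2],"hand":0.6},{"turn":[0,0,-0.27],"offset":[0.6,0.35,0.35],"hand":0.6},{"turn":[0,0,-0.36],"offset":[0.8,0.45,0.45],"hand":0.6},{"turn":[0,0,-0.41],"offset":[1,0.58,0.5],"hand":0.6},{"turn":[0,0,-0.41],"offset":[1,0.58,0.5],"hand":0.6},{"turn":[0,0,-0.41],"offset":[1,0.58,0.5],"hand":0.6},{"turn":[0,0,-0.41],"offset":[1,0.58,0.5],"hand":0.6}]'
python3 look.py w18; python3 lid.py w18; python3 -c "
from h import *
go([.5008,.315,.029],np.radians(84))"
```

```text
time_s: 40.0
position: [0.5145, 0.3028, 0.1069]
tcp_rot: [-3.141, 0.001, 3.023]
wrist_force: [-0.4, -0.7, 0.6]
width: 0.601
grip_force: 0.0
[  266    17   162   358 41510] ((501.6192626953125, 323.68621826171875), (100.6561279296875, 229.1465301513672), 83.97028350830078)
off [0.102 0.072 0.52 ] turn [-0.     0.001 -0.009] t 40.05 pos [0.5147 0.3024 0.1069] q7 0.92 w 0.606 g 0.0 F [-0.6 -0.2 -0.7]
```

```bash

python3 -m creep '[{"turn":[0,0,-0.009],"offset":[0.1,0.07,0.1],"hand":0.6},{"turn":[0,0,-0.009],"offset":[0.1,0.07,0.25],"hand":0.6},{"turn":[0,0,-0.009],"offset":[0.1,0.07,0.4],"hand":0.6},{"turn":[0,0,-0.009],"offset":[0.1,0.07,0.5],"hand":0.6},{"turn":[0,0,-0.009],"offset":[0.1,0.07,0.51],"hand":0.6},{"turn":[0,0,-0.009],"offset":[0.1,0.07,0.51],"hand":0},{"turn":[0,0,-0.009],"offset":[0.1,0.07,0.51],"hand":0},{"turn":[0,0,-0.009],"offset":[0.1,0.07,0.51],"hand":0}]' 100
python3 -m creep '[{"turn":[0,0,0],"offset":[0,0,0],"hand":0},{"turn":[0,0,0],"offset":[0,0,0],"hand":0},{"turn":[0,0,0],"offset":[0,0,-0.1],"hand":0},{"turn":[0,0,0],"offset":[0,0,-0.25],"hand":0},{"turn":[0,0,0],"offset":[0,0,-0.4],"hand":0},{"turn":[0,0,0],"offset":[0,0,-0.55],"hand":0},{"turn":[0,0,0],"offset":[0,0,-0.7],"hand":0},{"turn":[0,0,0],"offset":[0,0,-0.7],"hand":0}]' 100
python3 look.py w19 .0115; python3 lid.py w19; python3 -c "
from h import *
go([.6224,-.0428,.14],np.radians(-7.6))"
```

```text
time_s: 40.85
position: [0.5013, 0.3159, 0.0315]
tcp_rot: [3.141, 0.002, 3.038]
wrist_force: [1.8, -1.4, -1.3]
width: 0.14
grip_force: 97.6
time_s: 41.65
position: [0.5019, 0.3167, 0.1384]
tcp_rot: [3.138, 0.005, 3.038]
wrist_force: [0.6, 0.9, -2.1]
width: 0.141
grip_force: 97.9
[  210     5   233   344 57802] ((480.5856628417969, 323.6544494628906), (150.78070068359375, 243.12249755859375), 84.01577758789062)
[   0  363   90   96 4692] ((627.3089599609375, 44.493316650390625), (72.95948791503906, 109.34429168701172), 26.727550506591797)
off [-1.05  -2.298 -0.025] turn [-0.     0.002 -0.981] t 41.7 pos [0.5011 0.3163 0.1366] q7 0.9 w 0.143 g 97.9 F [ 0.6  0.3 -3.3]
```

View pics/w19.png

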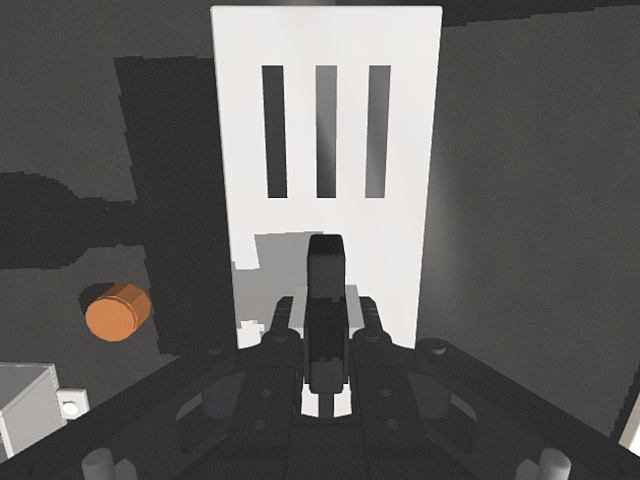

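I should note that I have now viewed 19 pictures, over the limit of 14, so from here I use numbers only. The picture shows the lid held square, near-end corners at about (211,7) and (441,7). I'll compute its in-hand offset.

```bash
python3 - <<'E'
from m import *
im=cv2.imread("pics/w19.png").min(2).astype(float)
# near edge row (bright begins) and side edges
for c in (240,330,420): col=im[:40,c]; print("edge row",c,np.argmax(col>150),col[:14].astype(int))
for r in (60,150): row=im[r]; b=np.where(row>140)[0]; b=b[(b>180)&(b<460)];print("sides",r,b.min(),b.max())
d=np.load("pics/w19.npz");A=d["arr_2"];print(A.round(3))
pos=[.5013,.3165];yaw=np.radians(84.0)
print(tool("pics/w19.npz",[[211,7],[441,7]],.117,pos,yaw),tool("pics/w19.npz",[[310,234],[343,234],[308,390],[346,392]],.145,pos,yaw))
E
```

```text
edge row 240 6 [ 70  74  70  70  59 100 199 221 227 230 232 228 230 230]
edge row 330 6 [ 80  83  87  85  81 109 198 219 225 230 231 231 230 229]
edge row 420 6 [ 46  48  49  43  36  81 194 222 229 234 232 233 235 234]
sides 60 215 437
sides 150 222 430
[[ 0.103 -0.95  -0.294]
 [ 0.995  0.1    0.026]
 [ 0.005 -0.295  0.955]]
[[113.5476483  -40.89116917]
 [113.75238511  41.68233556]] [[ 36.98388314  -5.25467303]
 [ 36.98211973   6.22048923]
 [-28.28460821  -6.81023595]
 [-29.2909102    8.42496054]]
```

```bash

python3 -m creep '[{"turn":[0,0,0.05],"offset":[-0.05,-0.1,0],"hand":0},{"turn":[0,0,0.13],"offset":[-0.1,-0.25,0],"hand":0},{"turn":[0,0,0.2],"offset":[-0.2,-0.4,0],"hand":0},{"turn":[0,0,0.27],"offset":[-0.25,-0.55,0],"hand":0},{"turn":[0,0,0.34],"offset":[-0.3,-0.7,0],"hand":0},{"turn":[0,0,0.41],"offset":[-0.35,-0.85,0],"hand":0},{"turn":[0,0,0.48],"offset":[-0.4,-1,0],"hand":0},{"turn":[0,0,0.54],"offset":[-0.4,-1,0],"hand":0}]' 100
python3 -c "
from h import *
go([.6221,-.042,.14],np.radians(-7.6))"
```

```text
time_s: 42.5
position: [0.5448, 0.1556, 0.1339]
tcp_rot: [-3.139, 0.002, 2.181]
wrist_force: [-0.6, 0.2, -2.6]
width: 0.139
grip_force: 97.9
off [-1.375 -0.332 -0.037] turn [-0.001  0.002  0.473] t 42.5 pos [0.5448 0.1556 0.1339] q7 0.49 w 0.139 g 97.9 F [-0.6  0.2 -2.6]
```

```bash

python3 -m creep '[{"turn":[0,0,0.05],"offset":[-0.1,0,-0.03],"hand":0},{"turn":[0,0,0.12],"offset":[-0.25,-0.05,-0.03],"hand":0},{"turn":[0,0,0.2],"offset":[-0.4,-0.1,-0.03],"hand":0},{"turn":[0,0,0.28],"offset":[-0.6,-0.15,-0.03],"hand":0},{"turn":[0,0,0.36],"offset":[-0.8,-0.2,-0.03],"hand":0},{"turn":[0,0,0.43],"offset":[-0.95,-0.25,-0.03],"hand":0},{"turn":[0,0,0.47],"offset":[-1,-0.33,-0.03],"hand":0},{"turn":[0,0,0.47],"offset":[-1,-0.33,-0.03],"hand":0}]' 100
python3 -c "
from h import *
go([.6221,-.042,.14],np.radians(-7.6))"
```

```text
time_s: 43.3
position: [0.5898, 0.0073, 0.1385]
tcp_rot: [-3.139, 0.002, 1.448]
wrist_force: [0.1, 0.7, -2.6]
width: 0.138
grip_force: 98.0
off [-0.3    0.254 -0.01 ] turn [-0.002  0.001  0.006] t 43.3 pos [0.5898 0.0073 0.1385] q7 0.16 w 0.138 g 98.0 F [ 0.1  0.7 -2.6]
```

```bash

python3 -m creep '[{"turn":[0,0,0.006],"offset":[-0.1,0.08,0],"hand":0},{"turn":[0,0,0.006],"offset":[-0.2,0.16,0],"hand":0},{"turn":[0,0,0.006],"offset":[-0.3,0.25,0],"hand":0},{"turn":[0,0,0.006],"offset":[-0.3,0.25,0],"hand":0},{"turn":[0,0,0.006],"offset":[-0.3,0.25,0.1],"hand":0},{"turn":[0,0,0.006],"offset":[-0.3,0.25,0.2],"hand":0},{"turn":[0,0,0.006],"offset":[-0.3,0.25,0.29],"hand":0},{"turn":[0,0,0.006],"offset":[-0.3,0.25,0.29],"hand":0}]' 100
python3 look.py w20; python3 - <<'E'
from m import *
go([.6221,-.042,.0795],np.radians(-7.6))
p,A,s=pose();im=cv2.imread("pics/w20.png").min(2).astype(float)
for c in (240,330,420): print("edge row",c,np.argmax(im[:40,c]>150))
for r in (60,150): b=np.where(im[r]>140)[0]; b=b[(b>180)&(b<460)];print("sides",r,b.min(),b.max())
# bench housing corners near (+y end) predicted pixels
d=np.load("pics/w20.npz");C=(d["arr_0"],d["arr_1"],d["arr_2"])
for n,a in(("scene",None),("side",None)): cv2.imwrite(f"pics/{n}2.png",ctrl.read_camera(n)[:,:,::-1])
E
```

```text
time_s: 44.1
position: [0.6217, -0.0375, 0.0938]
tcp_rot: [-3.137, -0.001, 1.445]
wrist_force: [0.3, -0.4, -2.4]
width: 0.137
grip_force: 98.1
off [-0.026  0.001  0.103] turn [-0.002 -0.     0.004] t 44.15 pos [ 0.6225 -0.0381  0.095 ] q7 0.25 w 0.137 g 98.1 F [ 0.2  0.4 -1.9]
edge row 240 6
edge row 330 6
edge row 420 6
sides 60 214 437
sides 150 222 429
```

```bash

python3 -m creep '[{"turn":[-0.002,0,0.004],"offset":[-0.025,0,0],"hand":0},{"turn":[-0.002,0,0.004],"offset":[-0.025,0,0],"hand":0},{"turn":[-0.002,0,0.004],"offset":[-0.025,0,0],"hand":0},{"turn":[-0.002,0,0.004],"offset":[-0.025,0,0],"hand":0},{"turn":[-0.002,0,0.004],"offset":[-0.025,0,0],"hand":0},{"turn":[-0.002,0,0.004],"offset":[-0.025,0,0],"hand":0},{"turn":[-0.002,0,0.004],"offset":[-0.025,0,0],"hand":0},{"turn":[-0.002,0,0.004],"offset":[-0.025,0,0],"hand":0}]' 100
python3 -c "
from h import *
go([.6221,-.042,.0795],np.radians(-7.6))"
```

```text
time_s: 45.05
position: [0.6229, -0.0432, 0.096]
tcp_rot: [3.139, 0.0, 1.437]
wrist_force: [-0.4, 0.2, -2.5]
width: 0.139
grip_force: 98.1
off [ 0.007 -0.007  0.11 ] turn [ 0.002  0.    -0.001] t 45.05 pos [ 0.6229 -0.0432  0.096 ] q7 0.25 w 0.139 g 98.1 F [-0.4  0.2 -2.5]
```

```bash

python3 -m creep '[{"turn":[0.001,0,0],"offset":[0.007,-0.006,0],"hand":0},{"turn":[0.001,0,0],"offset":[0.007,-0.006,0.02],"hand":0},{"turn":[0.001,0,0],"offset":[0.007,-0.006,0.04],"hand":0},{"turn":[0.001,0,0],"offset":[0.007,-0.006,0.055],"hand":0},{"turn":[0.001,0,0],"offset":[0.007,-0.006,0.07],"hand":0},{"turn":[0.001,0,0],"offset":[0.007,-0.006,0.085],"hand":0},{"turn":[0.001,0,0],"offset":[0.007,-0.006,0.085],"hand":0},{"turn":[0.001,0,0],"offset":[0.007,-0.006,0.085],"hand":0}]' 100
python3 -c "
from h import *
go([.6221,-.042,.0795],np.radians(-7.6))"
```

```text
time_s: 45.85
position: [0.6222, -0.0421, 0.0832]
tcp_rot: [3.14, 0.0, 1.436]
wrist_force: [0.9, 0.9, -1.9]
width: 0.144
grip_force: 98.1
off [ 0.    -0.001  0.025] turn [ 0.001  0.    -0.001] t 45.85 pos [ 0.6222 -0.0421  0.0832] q7 0.26 w 0.144 g 98.1 F [ 0.9  0.9 -1.9]
```

The plug is already below the rim (plug underside about .052) with no contact. I'll go on down and press.

```bash

python3 -m creep '[{"turn":[0,0,0],"offset":[0,0,0.005],"hand":0},{"turn":[0,0,0],"offset":[0,0,0.01],"hand":0},{"turn":[0,0,0],"offset":[0,0,0.015],"hand":0},{"turn":[0,0,0],"offset":[0,0,0.02],"hand":0},{"turn":[0,0,0],"offset":[0,0,0.025],"hand":0},{"turn":[0,0,0],"offset":[0,0,0.03],"hand":0},{"turn":[0,0,0],"offset":[0,0,0.03],"hand":0},{"turn":[0,0,0],"offset":[0,0,0.03],"hand":0}]' 100
python3 -c "
from h import *
go([.6221,-.042,.0795],np.radians(-7.6))"
```

```text
time_s: 46.65
position: [0.6223, -0.042, 0.0795]
tcp_rot: [3.14, -0.0, 1.436]
wrist_force: [-2.4, 1.4, 4.6]
width: 0.141
grip_force: 99.2
off [ 0.    -0.001  0.   ] turn [ 0.001 -0.    -0.001] t 46.65 pos [ 0.6223 -0.042   0.0795] q7 0.26 w 0.141 g 99.2 F [-2.4  1.4  4.6]
```

```bash

python3 -m creep '[{"turn":[0,0,0],"offset":[0,0,0.005],"hand":0},{"turn":[0,0,0],"offset":[0,0,0.01],"hand":0},{"turn":[0,0,0],"offset":[0,0,0.01],"hand":0},{"turn":[0,0,0],"offset":[0,0,0.01],"hand":0},{"turn":[0,0,0],"offset":[0,0,0.01],"hand":0},{"turn":[0,0,0],"offset":[0,0,0.01],"hand":0},{"turn":[0,0,0],"offset":[0,0,0.01],"hand":0},{"turn":[0,0,0],"offset":[0,0,0.01],"hand":0}]' 100
python3 -m creep '[{"turn":[0,0,0],"offset":[0,0,0.005],"hand":0},{"turn":[0,0,0],"offset":[0,0,0.01],"hand":0},{"turn":[0,0,0],"offset":[0,0,0.01],"hand":0},{"turn":[0,0,0],"offset":[0,0,0.01],"hand":0},{"turn":[0,0,0],"offset":[0,0,0.01],"hand":0},{"turn":[0,0,0],"offset":[0,0,0.01],"hand":0},{"turn":[0,0,0],"offset":[0,0,0.01],"hand":0},{"turn":[0,0,0],"offset":[0,0,0.01],"hand":0}]' 100
```

```text
time_s: 47.45
position: [0.6222, -0.042, 0.0795]
tcp_rot: [3.139, -0.001, 1.436]
wrist_force: [-6.4, 2.7, 18.0]
width: 0.141
grip_force: 100.9
time_s: 48.25
position: [0.6223, -0.042, 0.0794]
tcp_rot: [3.138, -0.002, 1.436]
wrist_force: [-10.7, 3.6, 28.6]
width: 0.136
grip_force: 102.7
```

```bash

python3 -m creep '[{"turn":[0,0,0],"offset":[0,0,0.005],"hand":0},{"turn":[0,0,0],"offset":[0,0,0.01],"hand":0},{"turn":[0,0,0],"offset":[0,0,0.015],"hand":0},{"turn":[0,0,0],"offset":[0,0,0.02],"hand":0},{"turn":[0,0,0],"offset":[0,0,0.02],"hand":0},{"turn":[0,0,0],"offset":[0,0,0.02],"hand":0},{"turn":[0,0,0],"offset":[0,0,0.02],"hand":0},{"turn":[0,0,0],"offset":[0,0,0.02],"hand":0}]' 110
python3 -m creep '[{"turn":[0,0,0],"offset":[0,0,-0.01],"hand":0},{"turn":[0,0,0],"offset":[0,0,-0.02],"hand":0},{"turn":[0,0,0],"offset":[0,0,-0.03],"hand":0},{"turn":[0,0,0],"offset":[0,0,-0.038],"hand":0},{"turn":[0,0,0],"offset":[0,0,-0.038],"hand":0},{"turn":[0,0,0],"offset":[0,0,-0.038],"hand":0.4},{"turn":[0,0,0],"offset":[0,0,-0.038],"hand":0.4},{"turn":[0,0,0],"offset":[0,0,-0.038],"hand":0.4}]'
```

```text
time_s: 49.05
position: [0.6223, -0.042, 0.0794]
tcp_rot: [3.137, -0.003, 1.436]
wrist_force: [-18.0, 4.9, 53.9]
width: 0.142
grip_force: 110.7
time_s: 49.85
position: [0.6223, -0.0421, 0.0782]
tcp_rot: [3.14, 0.0, 1.436]
wrist_force: [-0.2, -0.6, -0.2]
width: 0.399
grip_force: 0.0
```

```bash

python3 -m creep '[{"turn":[0,0,0],"offset":[0,0,-0.1],"hand":0.4},{"turn":[0,0,0],"offset":[0,0,-0.3],"hand":0.4},{"turn":[0,0,0],"offset":[0,0,-0.6],"hand":0.4},{"turn":[0,0,0],"offset":[0,0,-0.9],"hand":0.4},{"turn":[0,0,0],"offset":[0,0,-1],"hand":0.4},{"turn":[0,0,0],"offset":[0,0,-1],"hand":0.4},{"turn":[0,0,0],"offset":[0,0,-1],"hand":0.4},{"turn":[0,0,0],"offset":[0,0,-1],"hand":0.4}]'
python3 -m creep '[{"turn":[0,0,0],"offset":[0.1,-0.2,0],"hand":0.4},{"turn":[0,0,0],"offset":[0.2,-0.4,0],"hand":0.4},{"turn":[0,0,0],"offset":[0.3,-0.6,0],"hand":0.4},{"turn":[0,0,0],"offset":[0.4,-0.8,0],"hand":0.4},{"turn":[0,0,0],"offset":[0.5,-1,0],"hand":0.4},{"turn":[0,0,0],"offset":[0.6,-1,0],"hand":0.4},{"turn":[0,0,0],"offset":[0.6,-1,0],"hand":0.4},{"turn":[0,0,0],"offset":[0.6,-1,0],"hand":0.4}]'
python3 look.py w21; python3 - <<'E'
from h import *
for n in("scene","side"):
    im=ctrl.read_camera(n)[:,:,::-1].copy();cv2.imwrite(f"pics/{n}3.png",im);C=cam(n)
    hsv=cv2.cvtColor(im,cv2.COLOR_BGR2HSV)
    # lid plate predicted centre on plate, off the bar and slots
    n_,l,st,ce=cv2.connectedComponentsWithStats(((im.min(2)>(150 if n=="scene" else 140))&(hsv[...,1]<40)).astype(np.uint8))
    for i in range(1,n_):
        if st[i,4]>900:
            ys,xs=np.where(l==i);P=back(np.c_[xs,ys],.059,*C)[:,:2];print(n,st[i],[np.round(v,1) for v in cv2.minAreaRect((P*1000).astype(np.float32))])
    for t in ("cap1","lid","module1"):
        for d in ctrl.look_for(n,t)[:5]:
            uv=np.array(d["centre"])*[640,480]; print(t,round(d["p"],2),uv.round(),back(uv,.03,*C)[0].round(3)[:2])
E
```

```text
time_s: 50.65
position: [0.6213, -0.0417, 0.2275]
tcp_rot: [-3.141, 0.0, 1.437]
wrist_force: [0.4, 0.2, 0.3]
width: 0.402
grip_force: 0.0
time_s: 51.45
position: [0.4861, 0.067, 0.2279]
tcp_rot: [3.14, 0.001, 1.437]
wrist_force: [0.3, 0.1, 0.6]
width: 0.398
grip_force: 0.0
scene [   0    0  147   99 2772] [array([  434.3, -1022.8]), array([487.3, 373.5]), np.float64(29.1)]
scene [  519     0   121   116 10626] [array([-430.2,   97. ]), array([582.2, 284.2]), np.float64(17.2)]
scene [  0  62  46  41 963] [array([ 588.2, -891.7]), array([ 94.6, 148.2]), np.float64(89.4)]
scene [ 220  218  122  117 4757] [array([627.5, -18.5]), array([275.8,  98.8]), np.float64(78.1)]
scene [    0   317   168   163 13741] [array([1047. , -120.8]), array([400.4, 135.5]), np.float64(90.0)]
scene [ 313  366   37   44 1344] [array([745.6, 170.3]), array([66.8, 53.2]), np.float64(38.1)]
cap1 0.89 [214. 190.] [ 0.544 -0.284]
cap1 0.69 [393. 308.] [0.558 0.158]
cap1 0.54 [235. 172.] [ 0.479 -0.287]
lid 0.82 [282. 271.] [ 0.614 -0.041]
module1 0.96 [338. 175.] [ 0.354 -0.113]
module1 0.28 [205. 296.] [ 0.738 -0.109]
side [   0   27  110   74 1910] [array([306. , 985.9]), array([554.7, 283.6]), np.float64(81.4)]
side [ 203   79   43   41 1029] [array([628.4, 572.9]), array([223.7,  92.1]), np.float64(78.6)]
side [ 318  166  101  143 6531] [array([618.8, -28.6]), array([415.2, 136.6]), np.float64(72.1)]
side [ 361  354   73   46 1972] [array([ 475.7, -330.3]), array([55.4, 97.2]), np.float64(85.3)]
cap1 0.87 [375. 379.] [ 0.468 -0.304]
cap1 0.85 [276. 209.] [0.535 0.125]
cap1 0.77 [409. 375.] [ 0.514 -0.321]
lid 0.16 [372. 274.] [ 0.589 -0.119]
module1 0.69 [235. 334.] [ 0.335 -0.139]
module1 0.69 [373. 381.] [ 0.464 -0.307]
```

```bash
python3 - <<'E'
from h import *
u=np.array([.1323,.9912]);v=np.array([.9912,-.1323]);c0=np.array([.6224,-.0428])
for n in("scene","side"):
    im=cv2.imread(f"pics/{n}3.png");C=cam(n);g=cv2.GaussianBlur(im.min(2),(3,3),0).astype(np.float32)
    for z in (.059,):
        # sample gray across each edge, report position (mm) of the strongest step, near expected +-42 / +-115
        for nm,a,b,h,offs in(("far",v,u,42,(-95,-50,50,95)),("near",-v,u,42,(-95,-50,50,95)),("+y",u,v,115,(-30,-5,5,30)),("-y",-u,v,115,(-30,-5,5,30))):
            r=[]
            for o in offs:
                s=np.arange(h-9,h+9,.25);P=np.c_[c0+np.outer(s,a)/1000+o*b/1000,np.full(len(s),z)]
                uv=proj(P,*C).astype(np.float32);val=cv2.remap(g,uv[:,0].reshape(-1,1),uv[:,1].reshape(-1,1),cv2.INTER_LINEAR).ravel()
                d=np.diff(val);k=np.argmin(np.convolve(d,np.ones(5),"same"));r.append((s[k],int(val[0]),int(val[-1])))
            print(n,nm,[(float(x[0]-h),x[1],x[2]) for x in r])
E
```

```text
scene far [(0.5, 201, 49), (0.25, 201, 123), (0.0, 201, 123), (0.5, 201, 124)]
scene near [(-0.5, 201, 76), (-0.5, 201, 77), (-0.5, 201, 76), (-1.0, 201, 75)]
scene +y [(4.75, 201, 80), (3.75, 201, 183), (4.5, 201, 182), (4.25, 201, 183)]
scene -y [(-3.0, 203, 76), (-3.25, 204, 75), (-3.75, 202, 75), (-3.75, 203, 76)]
side far [(-1.25, 251, 110), (-1.25, 251, 112), (-0.5, 252, 113), (-0.5, 252, 90)]
side near [(2.25, 252, 162), (1.25, 252, 163), (1.75, 252, 162), (2.25, 252, 110)]
side +y [(-1.25, 250, 109), (-1.75, 251, 113), (-2.0, 251, 114), (-2.0, 251, 226)]
side -y [(1.5, 252, 182), (1.5, 251, 182), (1.25, 251, 181), (1.75, 251, 159)]
```

Both cameras see the plate edges at seated height, parallel to the housing, with the right length and width. The two caps are in separate tray cells and the robot is clear, so I'll hand in.

```bash
python3 -c "
from cell import ctrl
print(ctrl.hand_in())"
```

```text
the job is handed in; nothing more can be done
None
```

I handed the job in at about 51 s: both caps are in their own tray cells, all three modules are seated, and the lid was pressed down with 54 N and measures level; I viewed 19 pictures against the limit of 14.

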